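Set up the support tubes of a cross-slide stop

ROBOT

A 6-joint arm with a two-finger parallel gripper is mounted at the origin on the work surface. World frame = base frame: x ahead of the robot, y to its left, z up, the work surface at z = 0. Lengths are in m, angles in rad, forces in N, time in s.
With the tool pointing down it reaches from about 0.25 to 0.85 m from the base axis. Payload 12.5 kg.
Tool frame: the origin (TCP) lies on the centre line of the jaws, within the pads' length; the fingertips stand 14 mm ahead of it and the grasp point (between the pads) lies 5 mm behind it; z points along the fingers, y is the line along which they close (so a half turn about z gives the same grasp; the last joint's range is limited). The gripper opens to 93 mm and grips with 3 to 60 N. Pads are 15 mm wide; open, the fingers measure 128 mm over their backs; the gripper's body (75 mm by 188 mm) begins 65 mm behind the grasp point.
Start: joints at [1.146, 0.351, 1.652, -0, 1.139, -0.085], TCP at [0.183, 0.519, 0.194] pointing down, gripper open.
Joint ranges: [-2.75, 2.75], [-0.79, 2.1], [0.01, 2.65], [-1.57, 4.71], [0.07, 3.14], [-2.87, 2.87]. Speed limits (rad/s): [2.22, 2.22, 2.79, 3.14, 3.14, 3.14].

INTERFACE

Orientations are given as a unit quaternion [x, y, z, w].
In Python, from bench import env, eyes, spotter gives the robot as it stands.
- The arm moves only by the tool send_rows, never from a script. Its argument "targets" is a list of rows, each a list of 5 numbers: the opening, from 0 (shut) to 1 (fully open), then the shift along the tool's x, y, z in mm, then the turn about the tool's z in degrees. In form: [[jaw, tx, ty, tz, twist], ...]. A call has 1 to 12 rows; each row shifts and turns the commanded pose from where the row before left it, along the tool's axes as they then stand; what a row does not reach is not made up. A row lasts 1/12 s, in which the tool goes at most 41.7 mm and 7.16 degrees, less where a joint would pass 70% of its speed; a pose out of reach is approached as far as the arm can. A call is refused whole if a number of a shift passes 41.7 or a number of a turn 7.16, either way. A call with a gripper value outside its range is refused whole. The fingers move at their own pace and stop on an object; "newtons" is the grip in N (left out, the last holds). Time passes only in rows, so rows that do not move let the fingers close. It gives the time, the measured TCP pose, the force, the opening and the grip force at its end, in the units of the state.
- env.read_state(): the state, without advancing time (a new reading comes with each control period).
- eyes.snapshot(name): name is "scene" or "top"; returns a dict with "img" (480x640x3 uint8, blue, green, red), "K" (3x3 intrinsics, pixels), "R" (3x3) and "t" (3): a world point X has camera coordinates R X + t. Camera axes: x right, y down, z forward; pixel columns grow to the right and rows downward; lengths in m; the calibration is good to about 2 mm. A picture is of the moment at which its call begins. There is no depth.
- env.job_done(): hands the job in; it is judged then, once.
Trained networks look in a picture, given as the dict that the camera call returned (one of the last four; its "shot" number tells which), for a name from the list of things; names that differ only in an ending like _2 or _b are one class to them, and where a whole thing is asked for, a point or a joint stands for the part that bears it (a point fixed in the world has none). Each returns a list of dicts, best first, with "p" (0 to 1); they miss things now and then, are a little off and sometimes report something else, mostly with a low value. They report only what shows in the picture. A call takes as long as a camera call. They do not tell look-alikes from the thing itself.
- spotter.find_in(picture, query): "uv" ([column, row] in pixels, amid what is visible of it).
- spotter.outline_of(picture, query): "pixels" (480x640 bool, what is visible of it) and "uv" ([column, row] in pixels, amid what is visible of it).
- spotter.place_of(picture, query): "uv" ([column, row] in pixels: a listed point, or the origin of a listed thing).
The state is a dict: "time": time; "joint_positions": joint angles; "qvel": joint speeds; "joint_efforts": joint torques, N m; "tcp_pos": TCP position; "eef_rot": TCP orientation; "contact_force": force on the tool from outside, world axes, zero at the start; "wrist_torque": the same for the moment, N m; "grip_width": finger opening in m; "finger_force": force on a finger pad.
Only numpy, scipy, OpenCV 4.12 (cv2) and the standard library are available. Lean on these libraries where they do the work, as an engineer would, in place of code of your own. Each camera call takes 0.05 s, during which the arm holds its last target. There are 200 camera calls.

TASK

Set up the sliding stop on the bench: turn the knob until the carriage's pointer has run clearly past the marker clip (5 mm or more), then turn back and stop with the pointer on the marker, so that the screw's play is taken up. Slide each square tube lying on the bench, end farther from its ring first, into the sleeve of its own size until its black ring is level with the sleeve's mouth, and let go of it there. The pointer must still be on the marker at the end, last brought there in the backward direction, and everything else on the bench stays where it is.

Things in the scene. Friction and masses are not known exactly. Their poses are not given: they have to be found in the camera images.
- marker: Small dark steel clip fixed on the white scale strip along the back (+x side) of the green cross-slide bed; its thin 3 mm nose shows the wanted carriage position. Origin at the middle of its nose, on the strip; its y axis runs along the carriage's travel and points away from the knob, +x away from the mouths.
- pointer (a point): Tip of the thin 3 mm steel pointer at the back of the carriage, which slides along the scale strip with the carriage and can pass over the marker's nose. At the start it is 10 to 20 mm short of the marker, on the knob's side. Axes as the marker's.
- carriage (a joint): Travel of the aluminium carriage (with its three sleeves) along the green bed, m; 0 at the start, grows away from the knob, at most 0.04. Stiff slide: about 25 N of friction, it stays where the screw leaves it.
- knob (a joint): Angle of the screw knob, rad, grows when it is turned clockwise seen from above; clockwise drives the nut and carriage away from the knob, 8 mm per rad (50 mm a turn), with 4 mm (0.5 rad) of play between nut and carriage at each reversal. Range -0.6 to 5.2; starts within 0.2 of 0. Needs about 0.25 N m.
- knob_grip (a point): On the axis of the upright round black knob (44 mm across, 34 mm tall, top 14 mm above this point), 30 mm above the top of the green gear box it stands on (box 70 x 70 mm, top 50 mm above the bench). Can be gripped from above at any yaw.
- nut_lug (a point): Centre of the brass nut lug (8 mm thick along the travel) that the knob drives; it stands in the carriage's steel fork. Axes as the marker's.
- fork (a point): Centre of the carriage's steel fork, a gap of 12 mm along the travel, between carriage and gear box. When the carriage was last drawn back towards the knob, the lug lies 2 mm to the knob's side (-y) of this point; when last driven away, 2 mm to the other side.
- mouth_small (a point): In the mouth plane of the small sleeve (farthest from the knob), 10 mm above its floor. Bore 25 wide, 24 high, 125 mm long, open both ends; sleeve top 19 mm above this point. x points level into the bore, z up. Splayed cheeks stand 10 mm out from the mouth; a tongue 12 mm wide, 12 thick, reaches 105 mm out, top 1 mm below the floor: a tube laid on it slides in.
- mouth_middle (a point): In the mouth plane of the middle sleeve (in the middle), 13 mm above its floor. Bore 31 wide, 30 high, 125 mm long, open both ends; sleeve top 22 mm above this point. x points level into the bore, z up. Splayed cheeks stand 10 mm out from the mouth; a tongue 12 mm wide, 12 thick, reaches 105 mm out, top 1 mm below the floor: a tube laid on it slides in.
- mouth_large (a point): In the mouth plane of the large sleeve (nearest the knob), 16 mm above its floor. Bore 37 wide, 36 high, 125 mm long, open both ends; sleeve top 25 mm above this point. x points level into the bore, z up. Splayed cheeks stand 10 mm out from the mouth; a tongue 12 mm wide, 12 thick, reaches 105 mm out, top 1 mm below the floor: a tube laid on it slides in.
- small_mid (a point): Centre of the small square aluminium tube, 20 x 20 mm and 150 mm long, lying on the bench (in some starts one tube is absent). Its x axis runs along the tube and points to the end that goes into the sleeve (the end farther from the ring).
- small_ring (a point): Centre of the black ring (4 mm wide) painted round the small tube, 80 mm from the end that goes in and 70 mm from the other end, 5 mm behind the tube's centre. Axes as the tube's.
- middle_mid (a point): Centre of the middle square aluminium tube, 26 x 26 mm and 170 mm long, lying on the bench (in some starts one tube is absent). Its x axis runs along the tube and points to the end that goes into the sleeve (the end farther from the ring).
- middle_ring (a point): Centre of the black ring (4 mm wide) painted round the middle tube, 95 mm from the end that goes in and 75 mm from the other end, 10 mm behind the tube's centre. Axes as the tube's.
- large_mid (a point): Centre of the large square aluminium tube, 32 x 32 mm and 190 mm long, lying on the bench (in some starts one tube is absent). Its x axis runs along the tube and points to the end that goes into the sleeve (the end farther from the ring).
- large_ring (a point): Centre of the black ring (4 mm wide) painted round the large tube, 110 mm from the end that goes in and 80 mm from the other end, 15 mm behind the tube's centre. Axes as the tube's.
- offcut: Bystander: wood block 80 x 50 x 25 mm. Not to be moved.
- batten: Bystander: dark wooden batten 160 x 34 x 34 mm. Not to be moved.
- glue: Bystander: glue bottle, 56 mm across, 120 mm tall. Not to be moved.
- screw_jar: Bystander: screw jar, 70 mm across, 85 mm tall. Not to be moved.
- hammer: Bystander: hammer lying flat. Not to be moved.
- screwdriver: Bystander: screwdriver lying flat. Not to be moved.
- brush: Bystander: brush lying flat. Not to be moved.
Not all that is in view belongs to the job. Leave any turquoise look-alike of the part that bears middle_mid alone.

How it is judged:
On the way, in this order (a step that is already met when the one before it is completed fails the run):
1. the pointer has gone at least 4 mm past the marker, away from the knob (y of pointer in the frame of marker above 0.004 m), for 0.2 s.
2. the pointer has come back onto the marker, within 2 mm, with the play taken up (y of pointer in the frame of marker between -0.002 and 0.002 m and y of nut_lug in the frame of fork below -0.001 m), for 0.2 s.
At the end, for the whole second after the job is handed in: Pointer within 2 mm of the marker, nut lug over 1 mm to the knob's side of the fork's centre, carriage at rest; every tube present in its own sleeve, longer end first, ring within 4 mm of the mouth plane, 5 mm sideways, 6 mm up or down, within 0.08 rad of the bore (all of step 2 and velocity of joint carriage below 0.002 m/s and x of small_ring in the frame of mouth_small between -0.004 and 0.004 m and y of small_ring in the frame of mouth_small between -0.005 and 0.005 m and z of small_ring in the frame of mouth_small between -0.006 and 0.006 m and x of small_mid in the frame of mouth_small above 0 m and angle between the x axis of small_mid and the x axis of mouth_small, either way round below 0.08 rad and x of middle_ring in the frame of mouth_middle between -0.004 and 0.004 m and y of middle_ring in the frame of mouth_middle between -0.005 and 0.005 m and z of middle_ring in the frame of mouth_middle between -0.006 and 0.006 m and x of middle_mid in the frame of mouth_middle above 0 m and angle between the x axis of middle_mid and the x axis of mouth_middle, either way round below 0.08 rad and x of large_ring in the frame of mouth_large between -0.004 and 0.004 m and y of large_ring in the frame of mouth_large between -0.005 and 0.005 m and z of large_ring in the frame of mouth_large between -0.006 and 0.006 m and x of large_mid in the frame of mouth_large above 0 m and angle between the x axis of large_mid and the x axis of mouth_large, either way round below 0.08 rad); the robot touches nothing.
It fails at once if another thing on the bench (block, batten, bottle, jar, hammer, screwdriver, brush) was moved more than 5 cm (distance of any of offcut, batten, glue, screw_jar, hammer, screwdriver, brush from where it was at the start of the episode above 0.05 m).
Of tube_small, tube_middle, tube_large only 2 to 3 are there at a start; the rules pass over those that are not, and their reading is None.
At some moment in a run one of tube_small, tube_middle, tube_large may be knocked a few centimetres aside while the robot is not near it.
Once in a run the grip may slacken for a moment while it holds something.
It also fails if it takes over 210 s, if anything falls off the work surface, if the arm or the gripper's body presses on something with over 40 N, if the wrist force passes 120 N, or if a joint passes its speed limit or range.

## Working session

There is one attempt and no reset: what is moved stays moved. The work goes in short steps, Python scripts to look and compute and a tool call to move; the robot and the scene stay as the last step left them, time stands still between calls to the robot, and variables do not carry over. Pictures are saved under pics/ and viewed, at most 14 in all, crops included, and the job is handed in when it is done.

Besides the shell and the picture viewer there is one more tool, called after "Call:" as name([rows], argument=value, ...), one row to a line, values as JSON. send_rows: Moves the arm, as the interface text tells. Its arguments: {"type":"object","properties":{"targets":{"type":"array","items":{"type":"array","items":{"type":"number"}}},"newtons":{"type":"number"}},"required":["targets"]}

```bash
ls; mkdir -p pics
cat > h.py <<'E'
import numpy as np, cv2
from bench import env, eyes, spotter
def ray(p,uv):
    d=p["R"].T@np.linalg.solve(p["K"],np.array([uv[0],uv[1],1.0])); c=-p["R"].T@p["t"]; return c,d
def atz(p,uv,z):
    c,d=ray(p,uv); return c+d*(z-c[2])/d[2]
def tri(ps,uvs):
    A=np.zeros((3,3));b=np.zeros(3)
    for p,u in zip(ps,uvs):
        c,d=ray(p,u);d=d/np.linalg.norm(d);M=np.eye(3)-np.outer(d,d);A+=M;b+=M@c
    return np.linalg.solve(A,b)
def proj(p,X):
    q=p["K"]@(p["R"]@np.asarray(X)+p["t"]);return q[:2]/q[2]
E
python3 - <<'E'
from h import *
s=eyes.snapshot("scene");t=eyes.snapshot("top")
cv2.imwrite("pics/s0.png",s["img"]);cv2.imwrite("pics/t0.png",t["img"])
for p in (s,t): print((-p["R"].T@p["t"]).round(3),p["R"][2].round(2))
for n in "marker pointer knob_grip nut_lug fork mouth_small mouth_middle mouth_large small_mid small_ring middle_mid middle_ring large_mid large_ring".split():
    a=spotter.place_of(s,n);b=spotter.place_of(t,n)
    print(n,[(np.round(x["uv"],1).tolist(),round(x["p"],2)) for x in a[:3]],[(np.round(x["uv"],1).tolist(),round(x["p"],2)) for x in b[:3]],end=" ")
    if a and b: print(tri([s,t],[a[0]["uv"],b[0]["uv"]]).round(4))
    else: print()
print(env.read_state())
E
```

```text
pics
[ 1.277 -0.057  1.102] [-0.62  0.04 -0.79]
[0.28  0.015 1.212] [ 0.17  0.01 -0.98]
marker [([346.1, 363.9], 0.5), ([352.3, 368.9], 0.47)] [([312.2, 132.0], 0.46)] [0.7575 0.0325 0.0391]
pointer [([348.6, 366.5], 0.87), ([199.5, 256.8], 0.53)] [([314.6, 135.8], 0.62)] [0.7546 0.0324 0.0206]
knob_grip [([239.1, 334.9], 0.94)] [([401.2, 150.9], 0.78)] [ 0.6881 -0.1878  0.0742]
nut_lug [([283.7, 335.5], 0.49), ([296.1, 298.0], 0.24)] [([363.3, 159.3], 0.5)] [ 0.6794 -0.0959  0.0393]
fork [([282.9, 336.6], 0.9)] [([366.0, 160.2], 0.64), ([165.9, 298.5], 0.27)] [ 0.6786 -0.1007  0.0341]
mouth_small [([373.2, 289.4], 0.64)] [([286.7, 190.9], 0.58)] [0.5932 0.1058 0.0547]
mouth_middle [([337.7, 295.1], 0.79)] [([321.3, 188.3], 0.94)] [0.5991 0.0217 0.0539]
mouth_large [([294.9, 300.7], 0.89), ([202.9, 251.5], 0.7)] [([354.3, 185.8], 0.79)] [ 0.604  -0.0679  0.0533]
small_mid [] [([219.6, 257.6], 0.75), ([457.6, 153.5], 0.59)] 
small_ring [([435.4, 237.8], 0.83)] [([219.4, 259.6], 0.87)] [0.4246 0.2878 0.0035]
middle_mid [([197.7, 255.8], 0.78), ([202.1, 179.4], 0.72), ([475.6, 205.7], 0
[... 385 characters left out ...]
oint_positions': array([ 1.14642670e+00,  3.50692863e-01,  1.65181128e+00,  1.88573169e-05,
        1.13912028e+00, -8.45816795e-02]), 'qvel': array([-0.0006789 , -0.00040056,  0.00085079, -0.00019129, -0.00032071,
        0.00130738]), 'joint_efforts': array([ 3.27290574e-03, -4.97253156e+01, -2.85483581e+01,  7.01517030e-02,
        2.20545719e-02, -7.74004570e-05]), 'tcp_pos': array([0.1832589 , 0.51854424, 0.19413218]), 'eef_rot': array([ 1.69081740e-01,  9.85602032e-01, -1.32186837e-05, -1.22870078e-05]), 'contact_force': array([ 0.02569172,  0.90745124, -0.14034518]), 'wrist_torque': array([-0.02399292, -0.01453184,  0.01653674]), 'finger_force': 0.0, 'grip_width': 0.09269715349227238}
```

View pics/s0.png

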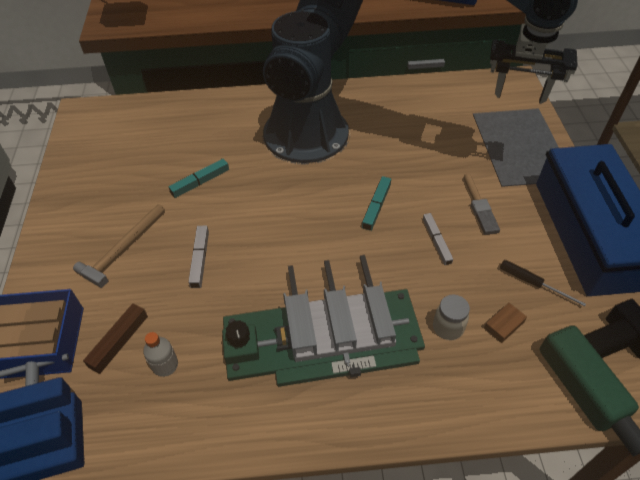

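View pics/t0.png

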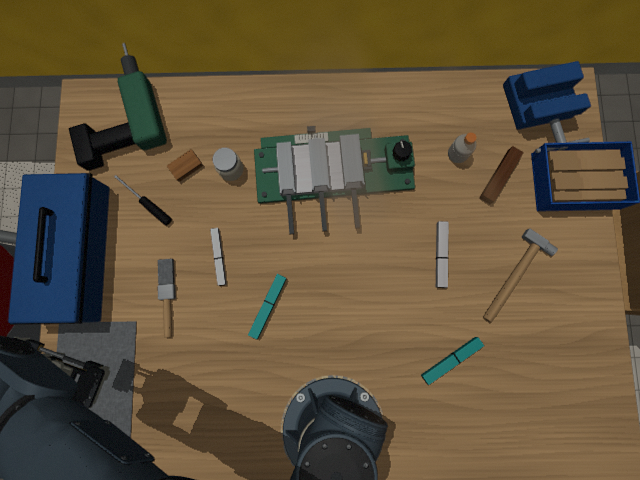

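Top view: small tube near (219,257), another aluminium tube near (442,255), turquoise decoys at (268,307) and (453,361), and the bed at (335,165). Next I measure the tubes and get zooms of the slide.

Run:
```python
from h import *
s=eyes.snapshot("scene");t=eyes.snapshot("top")
print(t["K"].round(1).tolist())
for n in ["small_mid","middle_mid","large_mid"]:
  for nm,p in (("s",s),("t",t)):
    for o in spotter.outline_of(p,n)[:4]:
        m=o["pixels"].astype(np.uint8); col=p["img"][o["pixels"]].mean(0).round()
        c=max(cv2.findContours(m,0,2)[0],key=cv2.contourArea)
        z=.026
        w=np.array([atz(p,q[0],z)[:2] for q in c],np.float32)
        r=cv2.minAreaRect(w*1000); print(n,nm,round(o["p"],2),np.round(o["uv"],1),col,[np.round(x,1) for x in r])
def crop(p,x,y,w,h,k): return cv2.resize(p["img"][y:y+h,x:x+w],None,fx=k,fy=k,interpolation=cv2.INTER_CUBIC)
a=crop(t,250,115,175,125,4.5);b=crop(s,215,250,215,130,3.7)
cv2.imwrite("pics/a.png",a);cv2.imwrite("pics/b.png",b)
g=np.hstack([crop(t,195,220,50,75,8),crop(t,417,215,50,75,8)]);cv2.imwrite("pics/c.png",g)
```

```text
[[464.7, 0.0, 317.3], [0.0, 464.7, 232.3], [0.0, 0.0, 1.0]]
small_mid s 0.79 [437.9 241.4] [ 99. 104. 112.] [array([441.7, 284.8]), array([161.7,  28.1]), np.float64(9.0)]
small_mid t 0.86 [219.3 252.3] [137. 138. 137.] [array([430.8, 285.5]), array([145.8,  23.5]), np.float64(9.1)]
middle_mid s 0.9 [377.3 206. ] [81. 90. 55.] [array([310.6, 159.1]), array([ 31.9, 189.1]), np.float64(64.3)]
middle_mid s 0.89 [198.  181.4] [73. 81. 52.] [array([ 171.9, -296.8]), array([ 48.8, 172.5]), np.float64(33.7)]
middle_mid s 0.82 [197.3 256.5] [109. 114. 122.] [array([ 432.7, -288.4]), array([ 31.4, 182.6]), np.float64(85.8)]
middle_mid t 0.79 [443.8 252.7] [129. 130. 133.] [array([ 428.1, -289. ]), array([ 30.8, 166.3]), np.float64(86.4)]
middle_mid t 0.73 [453.3 360.7] [ 96. 101.  34.] [array([ 164.2, -299. ]), array([ 31.7, 172.3]), np.float64(33.0)]
middle_mid t 0.72 [267.1 304.2] [104. 110.  42.] [array([301.5, 157.8]), array([ 30.3, 171.2]), np.float64(64.2)]
large_mid s 0.46 [236.8 332.8] [30. 38. 42.] [array([ 652.8, -197.5]), array([51.9, 64.9]), np.float64(89.2)]
large_mid t 0.73 [399.4 149.9] [24. 25. 24.] [array([ 706.5, -199.8]), array([47.9, 53.6]), np.float64(87.6)]
```

View pics/a.png

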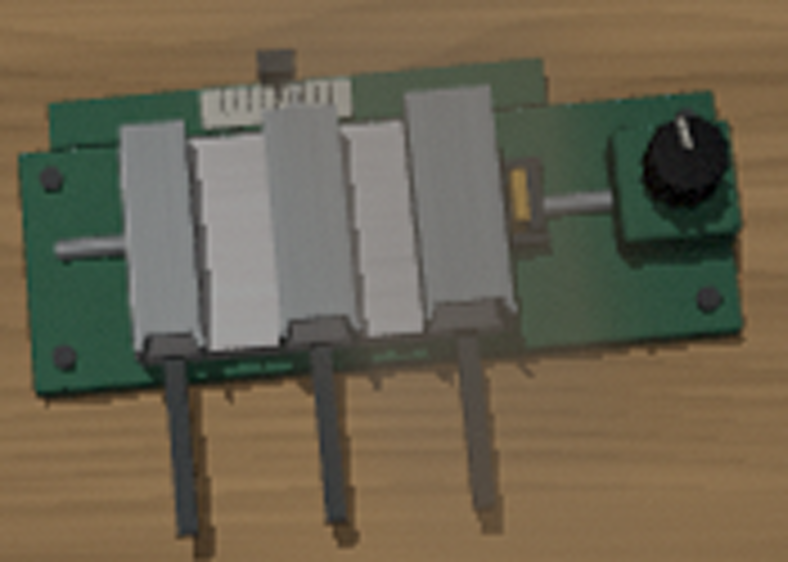

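View pics/c.png

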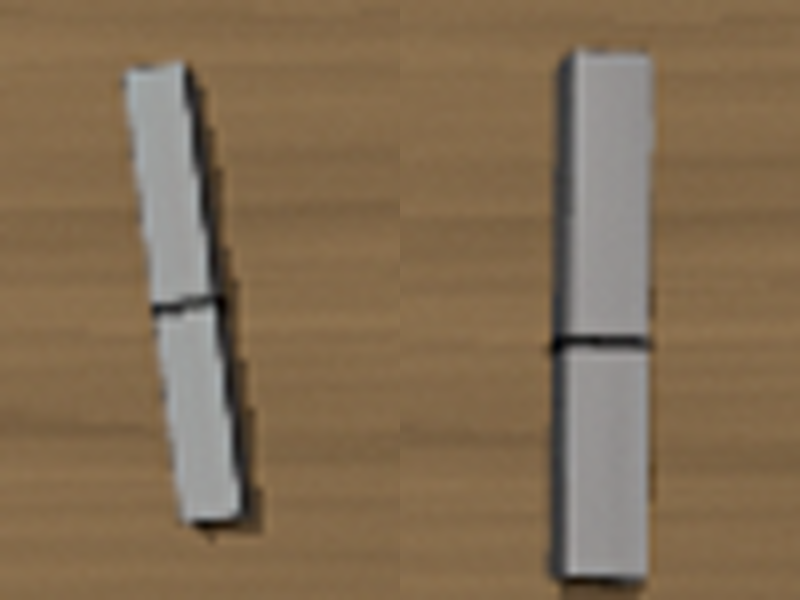

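View pics/b.png

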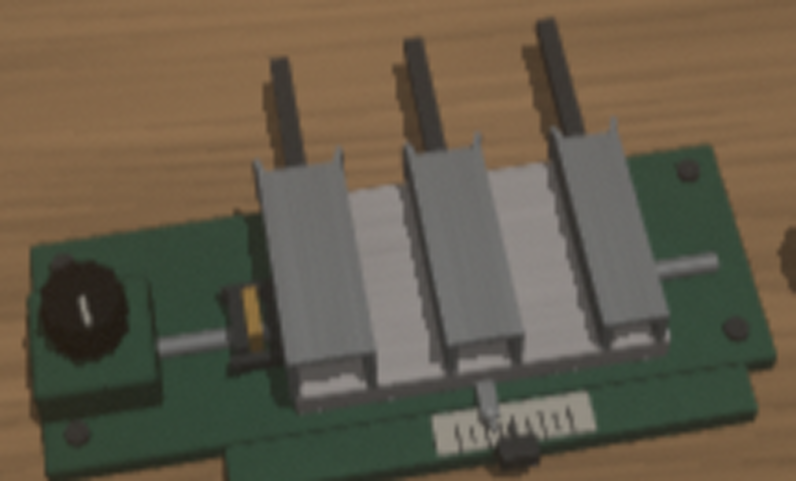

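Scene as expected: small and middle tubes are present with both insertion ends facing +x, the large one is absent, and the pointer is about 10+ mm short of the marker. First I move to the knob.

Call:
send_rows([
  [0.8,-23.7,-16.6,0,0],
  [0.8,-23.7,-16.6,0,0],
  [0.8,-23.7,-16.6,0,0],
  [0.8,-23.7,-16.6,0,0],
  [0.8,-23.7,-16.6,0,0],
  [0.8,-23.7,-16.6,0,0],
  [0.8,-23.7,-16.6,0,0],
  [0.8,-23.7,-16.6,0,0],
  [0.8,-23.7,-16.6,0,0],
  [0.8,-23.7,-16.6,0,0],
], newtons=30)

```text
time: 2.73
tcp_pos: [0.3521, 0.2818, 0.1943]
eef_rot: [0.169, 0.986, 0.0, 0.0]
contact_force: [-0.1, 0.2, -1.3]
grip_width: 0.0745
finger_force: 0.0
```

Call:
send_rows([
  [0.8,-23.7,-16.6,0,0],
  [0.8,-23.7,-16.6,0,0],
  [0.8,-23.7,-16.6,0,0],
  [0.8,-23.7,-16.6,0,0],
  [0.8,-23.7,-16.6,0,0],
  [0.8,-23.7,-16.6,0,0],
  [0.8,-23.7,-16.6,0,0],
  [0.8,-23.7,-16.6,0,0],
  [0.8,-23.7,-16.6,0,0],
  [0.8,-23.7,-16.6,0,0],
])

```text
time: 3.57
tcp_pos: [0.5202, 0.0462, 0.1942]
eef_rot: [0.169, 0.986, 0.0, 0.0]
contact_force: [-0.8, 0.5, -0.4]
grip_width: 0.0744
finger_force: 0.0
```

```bash
cat >> h.py <<'E'
from scipy.spatial.transform import Rotation as Ro
def yaw_x(st=None):
    R=Ro.from_quat((st or env.read_state())["eef_rot"]).as_matrix(); return np.degrees(np.arctan2(R[1,0],R[0,0])),R
def goal(X):
    "tool-axis shift (mm) from the measured TCP to X"
    st=env.read_state(); y,R=yaw_x(st); print("t",round(st["time"],2),"tcp",st["tcp_pos"].round(4),"yawx",round(y,2),"q",st["joint_positions"].round(2),"grip",round(st["grip_width"],4),"shift",(R.T@(np.asarray(X)-st["tcp_pos"])*1000).round(1)); return R
E
python3 - <<'E'
from h import *
goal([.688,-.188,.12])
s=eyes.snapshot("scene");t=eyes.snapshot("top")
for p in (s,t):
  for q in spotter.place_of(p,"knob_grip")[:1]: print(atz(p,q["uv"],.08).round(4),q["p"])
  for q in spotter.find_in(p,"knob_grip")[:1]: print(q["uv"],atz(p,q["uv"],.085).round(4))
  for n in ["pointer","marker"]:
    for q in spotter.place_of(p,n)[:2]: print(n,q["uv"],q["p"],atz(p,q["uv"],.028).round(4))
E
```

```text
t 3.57 tcp [0.5202 0.0462 0.1942] yawx 160.52 q [-0.    0.3   1.72  0.    1.12 -1.23] grip 0.0744 shift [-236.2 -164.9   74.3]
[ 0.6935 -0.1812  0.08  ] 0.79
[238.4, 333.8] [ 0.6918 -0.1868  0.085 ]
pointer [350.0, 364.8] 0.94 [0.7547 0.0348 0.028 ]
pointer [281.4, 335.1] 0.16 [ 0.6714 -0.1024  0.028 ]
marker [281.8, 336.0] 0.51 [ 0.6737 -0.1017  0.028 ]
marker [350.2, 371.2] 0.49 [0.7689 0.0334 0.028 ]
[ 0.6903 -0.186   0.08  ] 0.64
[401.0, 149.0] [ 0.6893 -0.1867  0.085 ]
marker [352.0, 186.5] 0.71 [ 0.6092 -0.0638  0.028 ]
marker [308.8, 133.4] 0.49 [0.7588 0.0482 0.028 ]
```

Call:
send_rows([
  [0.8,-23.8,-16.3,0,-5],
  [0.8,0,0,0,5],
  [0.8,-23.8,-16.3,0,0],
  [0.8,-23.8,-16.3,0,0],
  [0.8,-23.8,-16.3,0,0],
  [0.8,-23.8,-16.3,0,0],
  [0.8,-23.8,-16.3,0,0],
  [0.8,-23.8,-16.3,0,0],
  [0.8,-23.8,-16.3,0,0],
  [0.8,-23.8,-16.3,0,0],
  [0.8,-23.8,-16.3,0,0],
  [0.8,-23.8,-16.3,0,0],
])

```text
time: 5.07
tcp_pos: [0.7073, -0.2093, 0.1941]
eef_rot: [0.169, 0.986, 0.0, -0.0]
contact_force: [0.9, 0.1, -0.3]
grip_width: 0.0745
finger_force: 0.0
```

Call:
send_rows([
  [0.8,0,0,8,-7],
  [0.8,0,0,8,-7],
  [0.8,0,0,8,-7],
  [0.8,0,0,8,-7],
  [0.8,0,0,8,-7],
  [0.8,0,0,8,-7],
  [0.8,0,0,8,-7],
  [0.8,0,0,8,-7],
  [0.8,0,0,0,0],
])

```text
time: 5.82
tcp_pos: [0.7059, -0.2079, 0.1283]
eef_rot: [-0.316, 0.949, 0.001, -0.001]
contact_force: [-0.7, 0.2, -0.1]
grip_width: 0.0744
finger_force: 0.0
```

Run:
```python
from h import *
goal([.690,-.187,.077])
t=eyes.snapshot("top");cv2.imwrite("pics/d.png",cv2.resize(t["img"][90:240,240:440],None,fx=4,fy=4))
s=eyes.snapshot("scene");cv2.imwrite("pics/e.png",cv2.resize(s["img"][230:380,180:380],None,fx=4,fy=4))
```

```text
t 5.82 tcp [ 0.7059 -0.2079  0.1283] yawx -143.11 q [-0.35  0.76  1.15 -0.    1.24 -2.56] grip 0.0744 shift [ 0.1 26.1 51.3]
```

View pics/e.png

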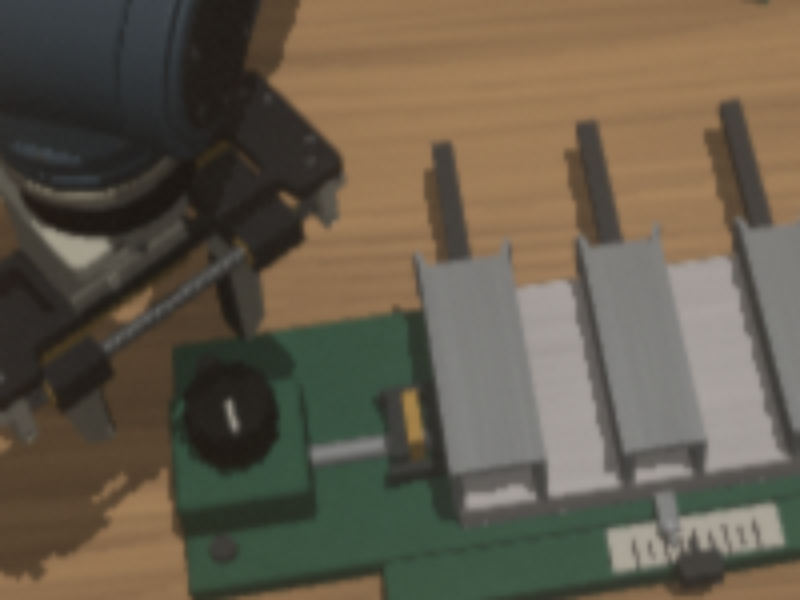

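The view shows the open jaws about 26 mm off the knob along the jaw line. I'll shift, lower and close.

Call:
send_rows([
  [0.8,0,13,0,0],
  [0.8,0,13,0,0],
  [0.8,0,0,0,0],
  [0.8,0,0,10,0],
  [0.8,0,0,10,0],
  [0.8,0,0,10,0],
  [0.8,0,0,10,0],
  [0.8,0,0,10,0],
  [0.8,0,0,0,0],
])

```text
time: 6.67
tcp_pos: [0.6899, -0.1877, 0.0768]
eef_rot: [-0.313, 0.95, 0.001, -0.002]
contact_force: [0.2, -0.6, -0.3]
grip_width: 0.0745
finger_force: 0.0
```

Call:
send_rows([
  [0.3,0,0,0,0],
  [0.3,0,0,0,0],
  [0.3,0,0,0,0],
  [0.3,0,0,0,0],
  [0.3,0,0,0,0],
  [0.3,0,0,0,0],
], newtons=40)

```text
time: 7.17
tcp_pos: [0.6913, -0.1879, 0.0805]
eef_rot: [-0.313, 0.95, -0.0, 0.0]
contact_force: [-0.6, -0.2, 0.1]
grip_width: 0.0389
finger_force: 0.0
```

Call:
send_rows([
  [0.3,0,0,0,0],
  [0.3,0,0,0,0],
  [0.3,0,0,0,0],
])

```text
time: 7.42
tcp_pos: [0.6911, -0.1879, 0.0802]
eef_rot: [-0.313, 0.95, -0.0, 0.0]
contact_force: [-0.7, -0.5, -0.8]
grip_width: 0.0282
finger_force: 0.0
```

Run:
```python
from h import *
R=goal([.690,-.187,.077]); st=env.read_state(); print(st["finger_force"],st["wrist_torque"],R.round(3).tolist())
t=eyes.snapshot("top");s=eyes.snapshot("scene")
f=lambda p,u,v:cv2.resize(p["img"][v:v+100,u:u+100],None,fx=4,fy=4)
cv2.imwrite("pics/f.png",np.hstack([f(t,350,90),f(s,190,270)]))
```

```text
t 7.42 tcp [ 0.6911 -0.1879  0.0802] yawx -143.47 q [-0.33  0.77  1.25 -0.    1.12 -2.54] grip 0.0282 shift [0.4 1.4 3.2]
0.0 [ 0.00609898  0.04786812 -0.03870954] [[-0.804, -0.595, 0.0], [-0.595, 0.804, -0.0], [-0.0, -0.0, -1.0]]
```

View pics/f.png

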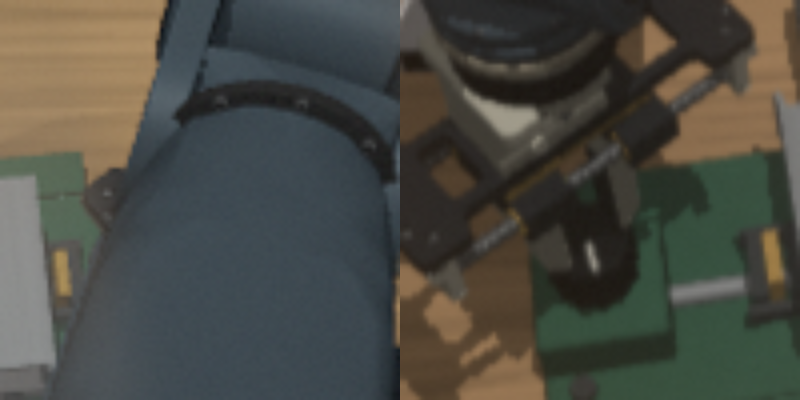

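Run:
```python
from h import *
s=eyes.snapshot("scene");st=env.read_state();R=yaw_x(st)[1]
im=s["img"].copy()
big=cv2.resize(im[260:380,170:330],None,fx=5,fy=5)
def dot(X,c): 
    u=(proj(s,X)-[170,260]+.5)*5; cv2.circle(big,tuple(int(v) for v in u),4,c,-1)
T=st["tcp_pos"]
for sg in (-1,1):
  for dz in (.014,-.02): dot(T+R@np.array([0,sg*.014,dz]),(0,0,255))
for a in np.linspace(0,6.28,24): dot([.690+.022*np.cos(a),-.187+.022*np.sin(a),.094],(0,255,255)); dot([.690+.022*np.cos(a),-.187+.022*np.sin(a),.060],(255,255,0))
cv2.imwrite("pics/g.png",big)
```

```text
(no output)
```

View pics/g.png

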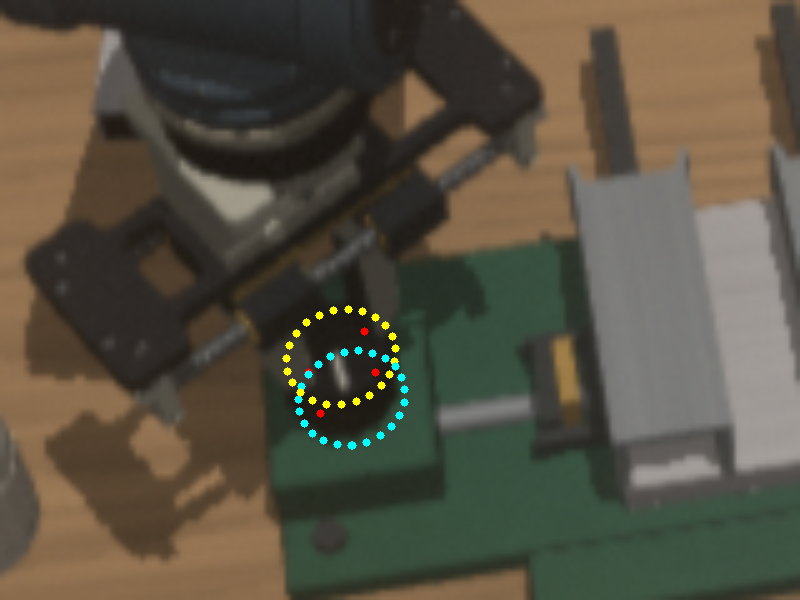

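Call:
send_rows([
  [0.3,0,0,-12,0],
  [0.3,0,0,-12,0],
  [0.3,0,0,-12,0],
  [0.3,0,0,-12,0],
  [0.3,0,0,-12,0],
  [0.3,0,0,0,0],
])

```text
time: 8.07
tcp_pos: [0.6925, -0.1883, 0.144]
eef_rot: [-0.313, 0.95, -0.001, 0.002]
contact_force: [-0.5, -0.1, -0.2]
grip_width: 0.0279
finger_force: 0.0
```

Run:
```python
from h import *
s=eyes.snapshot("scene");st=env.read_state();R=yaw_x(st)[1]
print(st["tcp_pos"],st["eef_rot"],st["joint_positions"])
im=s["img"].copy()
big=cv2.resize(im[240:380,170:330],None,fx=4,fy=4)
big0=big.copy()
def dot(X,c): 
    u=(proj(s,X)-[170,240]+.5)*4; cv2.circle(big,tuple(int(v) for v in u),3,c,-1)
T=st["tcp_pos"]
for sg in (-1,1):
  for dz in (.014,-.005,-.03): dot(T+R@np.array([0,sg*.014,dz]),(0,0,255))
w=np.hstack([big0[:,80:480],big[:,80:480]])
w=cv2.convertScaleAbs(w,alpha=1.8,beta=20)
cv2.imwrite("pics/i.png",w)
```

```text
[ 0.69188993 -0.18811139  0.14220455] [-3.13427283e-01  9.49610993e-01 -9.30004193e-04  1.19840501e-03] [-3.30348458e-01  7.05359939e-01  1.20816555e+00 -3.48502724e-05
  1.22503348e+00 -2.53873385e+00]
```

View pics/i.png

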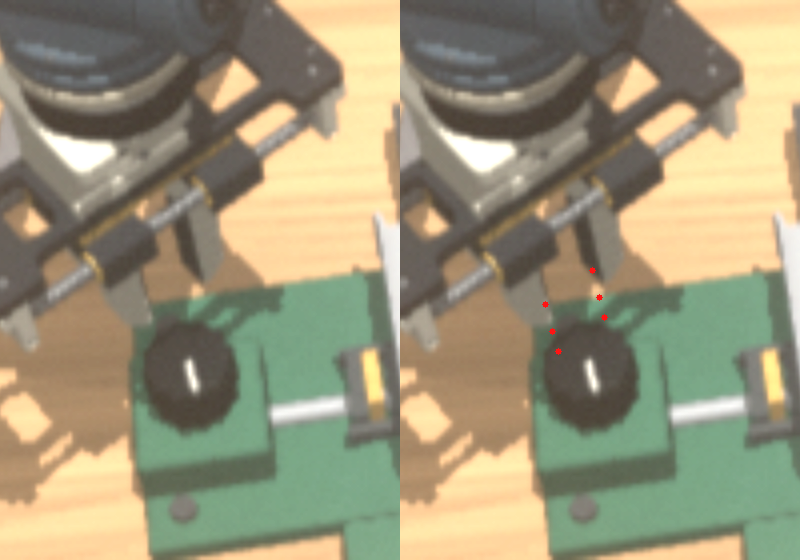

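Run:
```python
from h import *
s=eyes.snapshot("scene");t=eyes.snapshot("top")
T=np.array([.1833,.5185,.1941]);y=np.array([.333,.943,0])
for p in (s,t):
  print([proj(p,T+sg*.055*y+[0,0,-dz]).round(1).tolist() for sg in (-1,1) for dz in (.014,0,-.03)], "base",proj(p,[0,0,.01]).round(1),proj(p,[0,0,0.04]).round(1))
# marker/pointer fix
im=cv2.imread("pics/s0.png");im2=cv2.imread("pics/t0.png")
A=cv2.convertScaleAbs(cv2.resize(im[40:120,480:600],None,fx=4,fy=4),alpha=2);B=cv2.convertScaleAbs(cv2.resize(im2[340:420,30:110],None,fx=4,fy=4),alpha=2)
cv2.imwrite("pics/j.png",np.hstack([A,B]))
```

```text
[[493.0, 108.1], [494.2, 103.5], [497.0, 93.6], [538.1, 114.4], [539.8, 109.9], [543.3, 99.9]] base [305.7 130.9] [305.3 122.7]
[[115.4, 371.4], [112.5, 372.2], [106.0, 373.9], [68.9, 354.5], [65.4, 355.0], [57.5, 356.3]] base [332.2 430.4] [332.4 433.6]
```

View pics/j.png

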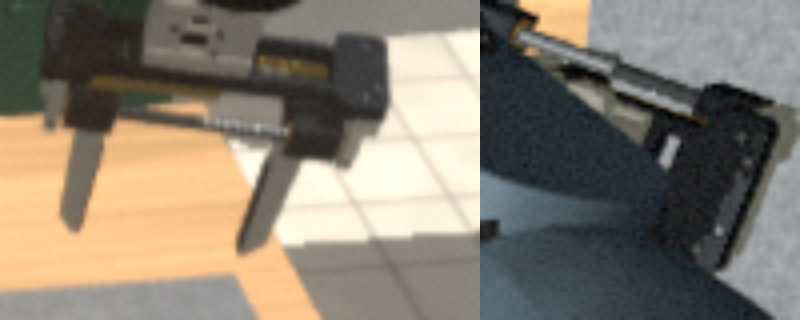

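Projection shows the fingertips are about 30 mm higher than the stated tool geometry gives, so the jaws closed above the knob. I'll probe the knob top gently to get the true offset.

Call:
send_rows([
  [0.3,0,0,12,0],
  [0.3,0,0,12,0],
  [0.3,0,0,12,0],
  [0.3,0,0,12,0],
  [0.3,0,0,12,0],
  [0.3,0,0,0,0],
  [0.3,0,0,2,0],
  [0.3,0,0,2,0],
  [0.3,0,0,2,0],
  [0.3,0,0,0,0],
])

```text
time: 9.05
tcp_pos: [0.6913, -0.1879, 0.0743]
eef_rot: [-0.313, 0.95, -0.0, 0.0]
contact_force: [-0.6, 0.5, -0.9]
grip_width: 0.028
finger_force: 0.0
```

Call:
send_rows([
  [0.3,0,0,2,0],
  [0.3,0,0,2,0],
  [0.3,0,0,2,0],
  [0.3,0,0,0,0],
])

```text
time: 9.38
tcp_pos: [0.6914, -0.1879, 0.0698]
eef_rot: [-0.313, 0.95, -0.0, 0.0]
contact_force: [-4.6, 1.5, 12.1]
grip_width: 0.0279
finger_force: 5.8
```

Call:
send_rows([
  [0.3,0,0,-8,0],
  [0.8,0,0,0,0],
  [0.8,0,0,0,0],
  [0.8,0,0,0,0],
  [0.8,0,0,0,0],
  [0.8,0,0,0,0],
  [0.8,0,0,0,0],
  [0.8,0,0,0,0],
])

```text
time: 10.05
tcp_pos: [0.6911, -0.1879, 0.076]
eef_rot: [-0.313, 0.95, 0.0, -0.0]
contact_force: [0.2, -0.4, -1.1]
grip_width: 0.0701
finger_force: 0.0
```

Call:
send_rows([
  [0.8,0,0,6,0],
  [0.8,0,0,6,0],
  [0.8,0,0,6,0],
  [0.8,0,0,6,0],
  [0.8,0,0,4,0],
  [0.8,0,0,2,0],
  [0.8,0,0,0,0],
])

```text
time: 10.63
tcp_pos: [0.6909, -0.1878, 0.0454]
eef_rot: [-0.313, 0.95, 0.0, -0.0]
contact_force: [-0.0, -1.1, -0.3]
grip_width: 0.0743
finger_force: 0.0
```

Call:
send_rows([
  [0.3,0,0,0,0],
  [0.3,0,0,0,0],
  [0.3,0,0,0,0],
  [0.3,0,0,0,0],
  [0.3,0,0,0,0],
  [0.3,0,0,0,0],
  [0.3,0,0,0,0],
], newtons=40)

```text
time: 11.22
tcp_pos: [0.6903, -0.1867, 0.0463]
eef_rot: [-0.313, 0.95, 0.001, -0.001]
contact_force: [-4.9, 5.7, 4.9]
grip_width: 0.0431
finger_force: 40.0
```

Knob gripped (43 mm). Turning clockwise.

Call:
send_rows([
  [0.3,0,0,0,7],
  [0.3,0,0,0,7],
  [0.3,0,0,0,7],
  [0.3,0,0,0,7],
  [0.3,0,0,0,7],
  [0.3,0,0,0,7],
  [0.3,0,0,0,7],
  [0.3,0,0,0,7],
  [0.3,0,0,0,7],
  [0.3,0,0,0,7],
  [0.3,0,0,0,7],
  [0.3,0,0,0,7],
])

```text
time: 12.22
tcp_pos: [0.6899, -0.1921, 0.0463]
eef_rot: [0.405, 0.914, -0.003, 0.0]
contact_force: [-10.3, -21.3, 1.2]
grip_width: 0.0431
finger_force: 40.0
```

```bash
cat >> h.py <<'E'
def ptr():
    s=eyes.snapshot("scene")
    for n in ["pointer","marker","mouth_middle","mouth_large","mouth_small","nut_lug","fork"]:
        print(n,[(np.round(q["uv"],1).tolist(),round(q["p"],2)) for q in spotter.place_of(s,n)[:2]])
    return s
def big(p,u,v,w,h,k,name): cv2.imwrite("pics/"+name,cv2.convertScaleAbs(cv2.resize(p["img"][v:v+h,u:u+w],None,fx=k,fy=k,interpolation=cv2.INTER_CUBIC),alpha=1.5))
E
python3 - <<'E'
from h import *
goal([.690,-.187,.046]); s=ptr()
# marker frame projection scale: mm per px along travel
a=atz(s,[350,366],.028);b=atz(s,[351,366],.028);print((b-a)*1000)
big(s,320,345,66,40,6,"k.png"); cv2.imwrite("pics/k0.png",s["img"])
s0=cv2.imread("pics/s0.png")
k=cv2.imread("pics/k.png"); z=cv2.convertScaleAbs(cv2.resize(s0[345:385,320:386],None,fx=6,fy=6,interpolation=cv2.INTER_CUBIC),alpha=1.5)
cv2.imwrite("pics/k.png",np.hstack([z,k]))
E
```

```text
t 12.22 tcp [ 0.6899 -0.1921  0.0463] yawx 132.18 q [-0.33  0.81  1.27 -0.01  1.06 -1.07] grip 0.0431 shift [3.7 3.5 0.3]
pointer [([350.7, 364.2], 0.58), ([339.4, 291.2], 0.38)]
marker [([351.4, 371.9], 0.4)]
mouth_middle [([339.1, 293.9], 0.8)]
mouth_large [([435.5, 241.2], 0.64), ([301.0, 299.9], 0.6)]
mouth_small [([377.2, 292.4], 0.72)]
nut_lug [([288.1, 335.5], 0.42)]
fork [([287.5, 335.9], 0.79), ([438.2, 241.9], 0.28)]
[0.20387696 2.04181372 0.        ]
```

View pics/k.png

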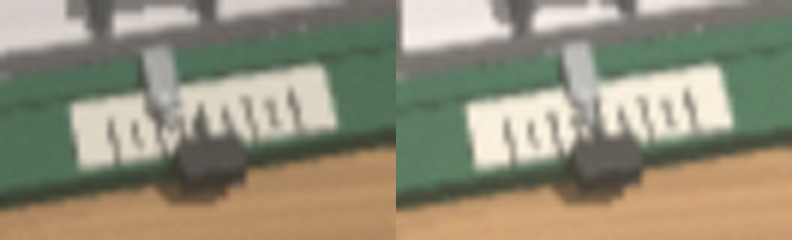

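Left to right in the zoom the pointer tip moved from (165,113) to (192,105), about 8 mm; the marker nose at (203,120) is still about 3 mm ahead. I also correct the pivot for the 4 mm grip offset.

Call:
send_rows([
  [0.3,-2.3,-3.7,0,0],
  [0.3,0,-0.5,0,7],
  [0.3,0,-0.5,0,7],
  [0.3,0,-0.5,0,7],
  [0.3,0,-0.5,0,7],
  [0.3,0,-0.5,0,7],
  [0.3,0,-0.5,0,7],
  [0.3,0,-0.5,0,7],
  [0.3,0,-0.5,0,7],
  [0.3,0,-0.5,0,7],
  [0.3,0,-0.5,0,7],
  [0.3,0,-0.5,0,7],
])

```text
time: 13.62
tcp_pos: [0.6845, -0.1927, 0.0463]
eef_rot: [0.886, 0.464, -0.0, -0.0]
contact_force: [-3.2, 1.2, 1.9]
grip_width: 0.0431
finger_force: 40.0
```

Call:
send_rows([
  [0.3,0,0,0,0],
  [0.3,0,0,0,0],
  [0.3,0,0,0,0],
])

```text
time: 13.87
tcp_pos: [0.6846, -0.1927, 0.0463]
eef_rot: [0.884, 0.468, -0.0, -0.0]
contact_force: [-5.2, 0.5, 3.9]
grip_width: 0.0434
finger_force: 40.0
```

```bash
cat >> h.py <<'E'
def shift(name,p,u=283,v=335,du=(-6,24)):
    "pixel shift of the carriage (middle sleeve's far end and pointer root) since a saved scene picture"
    return
def ptrprof(img):
    "intensity profile of the marker/pointer, unused"
E
python3 - <<'E'
from h import *
goal([.690,-.187,.046]); s=ptr(); cv2.imwrite("pics/l0.png",s["img"])
g=lambda im:cv2.cvtColor(im,6)
names=["s0","k0","l0"]; I=[g(cv2.imread(f"pics/{n}.png")) for n in names]
# template: middle sleeve back end + top edge, from s0
x,y,w,h=325,300,34,50
T=I[0][y:y+h,x:x+w].astype(np.float32)
for n,i in zip(names,I):
    W=np.eye(2,3,dtype=np.float32); W[:,2]=[x,y]
    r=cv2.matchTemplate(i[y-15:y+h+15,x-5:x+w+25].astype(np.float32),T,5);_,m,_,l=cv2.minMaxLoc(r)
    W[:,2]=[x-5+l[0],y-15+l[1]]
    cc,W=cv2.findTransformECC(T,i.astype(np.float32),W,cv2.MOTION_TRANSLATION,(3,200,1e-6),None,3)
    print(n,round(cc,3),(W[:,2]-[x,y]).round(2))
E
```

```text
t 13.87 tcp [ 0.6846 -0.1927  0.0463] yawx 55.76 q [-0.34  0.8   1.29 -0.    1.06  0.26] grip 0.0434 shift [7.7 1.2 0.3]
pointer [([357.8, 361.8], 0.65), ([118.9, 340.5], 0.61)]
marker [([351.9, 369.6], 0.65), ([293.3, 333.5], 0.38)]
mouth_middle [([344.7, 294.4], 0.65), ([347.8, 373.0], 0.33)]
mouth_large [([302.7, 298.3], 0.71)]
mouth_small [([380.6, 290.9], 0.69)]
nut_lug [([291.8, 337.0], 0.49)]
fork [([290.5, 335.3], 0.56)]
s0 0.998 [ 0.01 -0.11]
k0 0.992 [ 3.94 -0.72]
l0 0.991 [ 9.08 -1.5 ]
```

Run:
```python
from h import *
k=16;o=[]
for n in ["s0","k0","l0"]:
    im=cv2.imread(f"pics/{n}.png")[349:379,332:372]
    b=cv2.convertScaleAbs(cv2.resize(im,None,fx=k,fy=k,interpolation=cv2.INTER_LANCZOS4),alpha=1.6)[:,:]
    b=cv2.resize(b,(400,300))
    for j in range(0,40,5): cv2.line(b,(j*10,0),(j*10,6),(0,0,255),1)
    o.append(b)
o.append(np.zeros_like(b)); cv2.imwrite("pics/m.png",np.vstack([np.hstack(o[:2]),np.hstack(o[2:])]))
```

```text
(no output)
```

View pics/m.png

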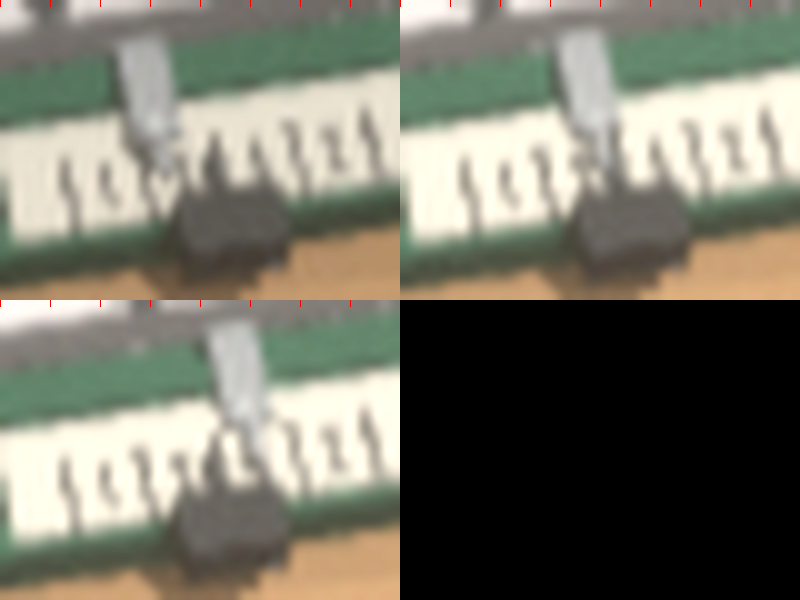

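Zoom: nose at about column 216/10+332; pointer tip 4.1 px short at the start, about 4 px past now, so about 8 mm past the marker. Turning back.

Call:
send_rows([
  [0.3,0,0.5,0,-7],
  [0.3,0,0.5,0,-7],
  [0.3,0,0.5,0,-7],
  [0.3,0,0.5,0,-7],
  [0.3,0,0.5,0,-7],
  [0.3,0,0.5,0,-7],
  [0.3,0,0.5,0,-7],
  [0.3,0,0.5,0,-7],
  [0.3,0,0.5,0,-7],
  [0.3,0,0.5,0,-7],
  [0.3,0,0.5,0,-7],
  [0.3,0,0,0,0],
])

```text
time: 15.27
tcp_pos: [0.6899, -0.1923, 0.0462]
eef_rot: [0.399, 0.917, 0.0, -0.0]
contact_force: [-3.7, 2.9, 4.1]
grip_width: 0.0434
finger_force: 40.0
```

```bash
cat >> h.py <<'E'
def carr(img,n="pics/s0.png"):
    g=lambda im:cv2.cvtColor(im,6).astype(np.float32)
    x,y,w,h=325,300,34,50; i=g(img); T=g(cv2.imread(n))[y:y+h,x:x+w]
    r=cv2.matchTemplate(i[y-15:y+h+15,x-5:x+w+25],T,5);_,m,_,l=cv2.minMaxLoc(r)
    W=np.eye(2,3,dtype=np.float32); W[:,2]=[x-5+l[0],y-15+l[1]]
    cc,W=cv2.findTransformECC(T,i,W,cv2.MOTION_TRANSLATION,(3,200,1e-6),None,3)
    d=W[:,2]-[x,y]; print("carr px",d.round(2),"travel mm",round(2.05*float(np.hypot(*d))*np.sign(d[0]),2),cc)
E
python3 - <<'E'
from h import *
goal([.690,-.187,.046]);s=eyes.snapshot("scene"); carr(s["img"])
s=eyes.snapshot("scene"); carr(s["img"]);cv2.imwrite("pics/n0.png",s["img"])
E
```

```text
t 15.27 tcp [ 0.6899 -0.1923  0.0462] yawx 133.01 q [-0.34  0.81  1.27  0.    1.07 -1.09] grip 0.0434 shift [3.8 3.7 0.3]
carr px [ 5.87 -1.02] travel mm 12.2 0.9910916920028785
carr px [ 5.87 -1.01] travel mm 12.21 0.9909282419112098
```

Call:
send_rows([
  [0.3,0,0.4,0,-6],
  [0.3,0,0.4,0,-6],
  [0.3,0,0,0,0],
  [0.3,0,0,0,0],
])

```text
time: 15.7
tcp_pos: [0.6904, -0.1916, 0.0463]
eef_rot: [0.305, 0.952, 0.0, -0.0]
contact_force: [-5.0, 2.1, 3.4]
grip_width: 0.0436
finger_force: 40.0
```

Run:
```python
from h import *
goal([.690,-.187,.046]);s=eyes.snapshot("scene"); carr(s["img"]);cv2.imwrite("pics/o0.png",s["img"])
# mean of several frames for less noise
acc=[eyes.snapshot("scene")["img"].astype(np.float32) for _ in range(5)]
a=np.mean(acc,0).clip(0,255).astype(np.uint8);cv2.imwrite("pics/o1.png",a)
f=lambda im:cv2.convertScaleAbs(cv2.resize(im[349:379,332:372],None,fx=20,fy=20,interpolation=cv2.INTER_CUBIC),alpha=1.5)[100:420]
b=f(a); g=cv2.cvtColor(a,6)
cv2.imwrite("pics/p.png",b[:, :800])
L=cv2.imread("pics/l0.png");S=cv2.imread("pics/s0.png")
for r in range(360,370): print(r,"l0",cv2.cvtColor(L,6)[r,350:361],"s0",cv2.cvtColor(S,6)[r,346:358],"now",g[r,348:360])
```

```text
t 15.7 tcp [ 0.6904 -0.1916  0.0463] yawx 144.48 q [-0.34  0.81  1.27  0.    1.07 -1.29] grip 0.0436 shift [3.  3.5 0.3]
carr px [ 5.09 -0.9 ] travel mm 10.6 0.991007196238198
360 l0 [157 158 156 139 108 124 130 128 116 135 154] s0 [115 123 113 113 137 139 140 141 140 141 141 142] now [142 144 111 124 128 138 128 146 158 159 160 159]
361 l0 [161 160 160 150 106 105 107 125 128 142 126] s0 [112 128 117 113 133 141 141 138 142 142 142 140] now [158 154 113 111 120 123 110 140 157 158 159 156]
362 l0 [161 161 156 120 135 134 102 125 145 156 138] s0 [ 95 108 106  99 125 141 137 109 138 142 140 126] now [159 157 128 113 113 121 135 151 157 143 158 158]
363 l0 [157 160 151  94 150 152 103 123 145 159 153] s0 [ 75  91 106 118 131 140 131  84 134 141 137 101] now [159 155 146 140 107 125 150 158 154 114 153 159]
364 l0 [129 153 120  82 128 152 102 102 132 159 154] s0 [ 66  92 108 105 113 135 105  71 113 139 136  87] now [156 124 127 149 100 122 144 158 153  98 136 158]
365 l0 [111 149  90  73 113 151 107  86 109 155 157] s0 [ 72  86 104  95  98 131  79  63  99 137 137 102] now [154 108 109 148  89  97 122 156 155 114 116 154]
366 l0 [110 147  89  70 100 149 134 108  91 138 156] s0 [ 81 113  96 108  96 128  78  60  87 133 134 107] now [158 138 110 145  89  74  98 150 152 121  97 137]
367 l0 [ 97 118  96  68  77 110 108  92  73 102 136] s0 [ 93 130 123 124  85 103  83  58  69  97  96  81] now [159 150  97 117  94  66  76 109 110  93  75 101]
368 l0 [77 81 79 64 65 71 69 66 63 71 99] s0 [101 113 134 110  67  71  68  57  56  61  59  59] now [153 125  77  81  79  63  64  69  69  66  63  71]
369 l0 [68 65 64 63 65 62 63 63 63 65 72] s0 [121  99 128  82  59  57  56  55  54  55  55  55] now [145  92  66  64  64  63  62  62  63  62  62  64]
```

View pics/p.png

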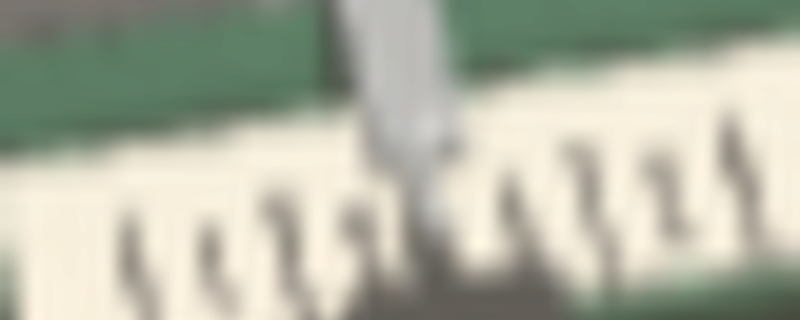

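Zoom: the pointer tip at (430,215) sits right on the nose at (430,245), within about 0.5 mm. Release and rise.

Call:
send_rows([
  [0.6,0,0,0,0],
  [0.7,0,0,0,0],
  [0.7,0,0,0,0],
  [0.7,0,0,0,0],
  [0.7,0,0,0,0],
  [0.7,0,0,-6,0],
  [0.7,0,0,-12,0],
  [0.7,0,0,-20,0],
  [0.7,0,0,-30,0],
  [0.7,0,0,-30,0],
  [0.7,0,0,-30,0],
  [0.7,0,0,0,0],
])

```text
time: 17.0
tcp_pos: [0.6932, -0.193, 0.1827]
eef_rot: [0.305, 0.952, -0.0, 0.005]
contact_force: [0.6, 0.3, 0.4]
grip_width: 0.0649
finger_force: 0.0
```

Run:
```python
from h import *
R=goal([.43,-.289,.15]);s=eyes.snapshot("scene"); carr(s["img"]); print(R.round(3).tolist())
```

```text
t 17.0 tcp [ 0.6932 -0.193   0.1827] yawx 144.53 q [-0.34  0.67  1.17 -0.    1.29 -1.29] grip 0.0649 shift [ 159.  -231.    30.3]
carr px [ 5.11 -0.88] travel mm 10.62 0.9909421239360787
[[-0.814, 0.58, 0.01], [0.58, 0.814, -0.004], [-0.01, 0.003, -1.0]]
```

Call:
send_rows([
  [0.7,13.3,-19.3,0,0],
  [0.7,13.3,-19.3,0,0],
  [0.7,13.3,-19.3,0,0],
  [0.7,13.3,-19.3,0,0],
  [0.7,13.3,-19.3,0,0],
  [0.7,13.3,-19.3,0,0],
  [0.7,13.3,-19.3,0,0],
  [0.7,13.3,-19.3,0,0],
  [0.7,13.3,-19.3,0,0],
  [0.7,13.3,-19.3,0,0],
  [0.7,13.3,-19.3,0,0],
  [0.7,13.3,-19.3,0,0],
])

```text
time: 18.05
tcp_pos: [0.4248, -0.2881, 0.1738]
eef_rot: [0.305, 0.952, 0.0, -0.0]
contact_force: [0.3, -0.3, -0.5]
grip_width: 0.0649
finger_force: 0.0
```

Call:
send_rows([
  [0.7,10,0,0,-6.4],
  [0.7,10,0,0,-6.4],
  [0.7,10,0,0,-6.4],
  [0.7,0,0,0,-6.4],
  [0.7,0,0,0,-6.4],
  [0.7,0,0,0,0],
])

```text
time: 18.55
tcp_pos: [0.3997, -0.2734, 0.174]
eef_rot: [0.028, 1.0, 0.0, -0.0]
contact_force: [-0.8, 0.0, -1.0]
grip_width: 0.0649
finger_force: 0.0
```

```bash
cat >> h.py <<'E'
def tubes(p,thr=95):
    "bright grey tube blobs: top-face fit at given heights"
    im=p["img"].astype(int); sat=im.max(2)-im.min(2); m=((sat<22)&(im.mean(2)>thr)).astype(np.uint8)
    n,l,stt,c=cv2.connectedComponentsWithStats(m)
    out=[]
    for i in range(1,n):
        if 120<stt[i,4]<1500: out.append((c[i],stt[i,4],l==i))
    return out
E
python3 - <<'E'
from h import *
goal([.378,-.289,.15])
s=eyes.snapshot("scene");t=eyes.snapshot("top");cv2.imwrite("pics/q0.png",t["img"]);cv2.imwrite("pics/q1.png",s["img"])
for nm,z in (("small_mid",.020),("middle_mid",.026)):
  for o in spotter.outline_of(t,nm)[:3]:
    c=o["uv"]; 
    if t["img"][o["pixels"]].mean(0).min()<80: continue
    m=o["pixels"].astype(np.uint8); cn=max(cv2.findContours(m,0,2)[0],key=cv2.contourArea)
    w=np.array([atz(t,q[0],z)[:2] for q in cn],np.float32)*1000; r=cv2.minAreaRect(w); print(nm,c,[np.round(x,1) for x in r])
for nm,z in (("small_ring",.01),("middle_ring",.013),("small_mid",.01),("middle_mid",.013),("mouth_small",.055),("mouth_middle",.055),("mouth_large",.055)):
  U=[]
  for p in (s,t):
    q=spotter.place_of(p,nm); U.append(q)
    print(nm,"st"[p is t],[(np.round(x["uv"],1).tolist(),round(x["p"],2),atz(p,x["uv"],z)[:2].round(4).tolist()) for x in q[:3]])
for p in (t,):
  for b in tubes(p): 
    cn=max(cv2.findContours(b[2].astype(np.uint8),0,2)[0],key=cv2.contourArea)
    w=np.array([atz(p,q[0],.024)[:2] for q in cn],np.float32)*1000;print(b[0].round(1),b[1],[np.round(x,1) for x in cv2.minAreaRect(w)])
E
```

```text
t 18.55 tcp [ 0.3997 -0.2734  0.174 ] yawx 176.81 q [-0.7   0.26  1.84 -0.    1.05 -2.21] grip 0.0649 shift [ 20.8 -16.8  24. ]
small_mid [218.6, 256.9] [array([431.2, 286.8]), array([150.8,  24.2]), np.float64(8.9)]
middle_mid [442.9, 227.4] [array([ 501.1, -294.9]), array([28.3, 23.8]), np.float64(86.6)]
small_ring s [([436.6, 234.2], 0.71, [0.4188, 0.2918]), ([288.7, 337.9], 0.62, [0.6697, -0.0878]), ([287.1, 337.3], 0.55, [0.6679, -0.0911])]
small_ring t [([220.1, 256.7], 0.85, [0.4314, 0.284])]
middle_ring s [([199.1, 252.1], 0.97, [0.4159, -0.2903]), ([194.7, 176.8], 0.92, [0.1565, -0.3123]), ([379.1, 205.7], 0.83, [0.3131, 0.1652])]
middle_ring t [([270.8, 301.7], 0.94, [0.3131, 0.1508]), ([220.8, 257.8], 0.65, [0.4281, 0.2814]), ([347.2, 184.3], 0.35, [0.6197, -0.0521])]
small_mid s [([436.3, 241.3], 0.68, [0.4407, 0.2862]), ([119.0, 339.4], 0.51, [0.6363, -0.4554])]
small_mid t [([216.7, 254.7], 0.88, [0.4368, 0.293]), ([499.5, 176.6], 0.41, [0.6343, -0.4585])]
middle_mid s [([377.7, 203.4], 0.89, [0.3048, 0.1629]), ([199.0, 177.6], 0.68, [0.1608, -0.3006]), ([197.3, 254.7],
[... 702 characters left out ...]
94.2, 276.3]), array([59.5, 59.1]), np.float64(0.9)]
[217.3 256.1] 428 [array([432.2, 288.5]), array([149.1,  19.8]), np.float64(8.6)]
[164.7 271.7] 142 [array([395.6, 423.4]), array([60.9, 33.6]), np.float64(2.6)]
[165.1 291.3] 224 [array([343.9, 419.9]), array([40. , 35.9]), np.float64(2.6)]
[110.1 331.9] 129 [array([243. , 553.4]), array([36.8, 66.8]), np.float64(43.0)]
[118.4 348.5] 218 [array([196.8, 534.2]), array([70.6, 70.8]), np.float64(47.0)]
[ 78.3 352. ] 156 [array([196.9, 633.5]), array([42.5, 60.7]), np.float64(8.9)]
[636. 372.] 413 [array([ 106.2, -737. ]), array([ 21.8, 177.9]), np.float64(82.6)]
[100.9 378. ] 191 [array([131.8, 573.8]), array([32.1, 96.1]), np.float64(14.2)]
```

Run:
```python
from h import *
s=eyes.snapshot("scene");t=eyes.snapshot("top")
T0=dict(t);T0["img"]=cv2.imread("pics/t0.png")
for b in tubes(T0):
    if not (200<b[0][1]<300 and (200<b[0][0]<240 or 430<b[0][0]<455)): continue
    z=.02 if b[0][0]<300 else .026
    cn=max(cv2.findContours(b[2].astype(np.uint8),0,2)[0],key=cv2.contourArea)
    w=np.array([atz(t,q[0],z)[:2] for q in cn],np.float32)*1000;print("t0",b[0].round(1),b[1],[np.round(x,1) for x in cv2.minAreaRect(w)])
for nm,p,r0,r1,c0,c1 in (("t",t,192,240,270,370),("s",s,252,300,280,390)):
    im=p["img"].astype(int); sat=im.max(2)-im.min(2); m=np.zeros(sat.shape,np.uint8)
    m[r0:r1,c0:c1]=((sat<16)&(im.mean(2)<75))[r0:r1,c0:c1]
    n,l,st,c=cv2.connectedComponentsWithStats(m)
    for i in range(1,n):
        if st[i,4]<60: continue
        yy,xx=np.where(l==i); 
        w=np.array([atz(p,(a,b_),.038)[:2] for a,b_ in zip(xx,yy)],np.float32)*1000
        vx,vy,x0,y0=cv2.fitLine(w,2,0,.01,.01).ravel()
        if vx<0:vx,vy=-vx,-vy
        print(nm,st[i],"yaw",np.degrees(np.arctan2(vy,vx)).round(2),"c",round(x0,1),round(y0,1),"x range",w[:,0].min().round(1),w[:,0].max().round(1),"y@550",(y0+(550-x0)*vy/vx).round(1))
```

```text
t0 [442.7 238.8] 357 [array([ 467.2, -294. ]), array([25.7, 91.8]), np.float64(86.4)]
t0 [215.4 242.4] 223 [array([468.1, 294.8]), array([78. , 19.7]), np.float64(8.8)]
t0 [219.2 271.4] 203 [array([392.2, 283.3]), array([67.7, 19.7]), np.float64(8.9)]
t0 [442.5 272.3] 283 [array([ 380.9, -287.6]), array([22.9, 71.5]), np.float64(86.6)]
t [276 192  56  42 494] yaw -78.91 c 554.7 65.9 x range 486.2 595.2 y@550 90.0
s [365 255  12  31 149] yaw 3.66 c 531.2 109.5 x range 485.4 571.2 y@550 110.7
s [330 261  10  29 131] yaw 3.91 c 535.3 24.7 x range 493.8 573.2 y@550 25.8
s [293 266   9  28 117] yaw 4.07 c 540.0 -59.9 x range 499.4 575.3 y@550 -59.1
```

Tubes: middle ring at (0.419,-0.290) yaw -3.5°, small ring at (0.428,0.289) yaw 8.8°; bores at yaw ~3.8°. Going for the middle tube.

Call:
send_rows([
  [0.7,10,-7.9,0,0.3],
  [0.7,9.9,-7.8,0,0],
  [0.7,0,0,20,0],
  [0.7,0,0,20,0],
  [0.7,0,0,20,0],
  [0.7,0,0,20,0],
  [0.7,0,0,20,0],
  [0.7,0,0,20,0],
  [0.7,0,0,20,0],
  [0.7,0,0,20,0],
  [0.7,0,0,10,0],
  [0.7,0,0,0,0],
])

```text
time: 20.55
tcp_pos: [0.3784, -0.2872, 0.0025]
eef_rot: [0.033, 0.999, 0.001, -0.001]
contact_force: [-0.0, 0.2, -0.6]
grip_width: 0.0649
finger_force: 0.0
```

Call:
send_rows([
  [0.7,0,0,5,0],
  [0.7,0,0,5,0],
  [0.7,0,0,3,0],
  [0.7,0,0,2,0],
  [0.7,0,0,0,0],
])

```text
time: 20.97
tcp_pos: [0.3793, -0.2881, -0.0108]
eef_rot: [0.033, 0.999, -0.0, 0.0]
contact_force: [0.4, 0.6, -0.1]
grip_width: 0.0649
finger_force: 0.0
```

Call:
send_rows([
  [0.7,0,0,3,0],
  [0.7,0,0,2,0],
  [0.7,0,0,0,0],
  [0.1,0,0,0,0],
  [0.1,0,0,0,0],
  [0.1,0,0,0,0],
  [0.1,0,0,0,0],
  [0.1,0,0,0,0],
  [0.1,0,0,0,0],
  [0.1,0,0,0,0],
  [0.1,0,0,0,0],
], newtons=40)

```text
time: 21.88
tcp_pos: [0.3792, -0.288, -0.0159]
eef_rot: [0.033, 0.999, 0.0, -0.0]
contact_force: [0.1, 0.3, 1.3]
grip_width: 0.026
finger_force: 40.0
```

Call:
send_rows([
  [0.1,0,0,-5,0],
  [0.1,0,0,-15,0],
  [0.1,0,0,-20,0],
  [0.1,0,0,-20,0],
  [0.1,0,0,-20,0],
  [0.1,0,0,-20,0],
  [0.1,0,0,-10,0],
  [0.1,0,0,0,-3.7],
  [0.1,0,0,0,-3.8],
  [0.1,0,0,0,0],
])

```text
time: 22.72
tcp_pos: [0.379, -0.2879, 0.0941]
eef_rot: [-0.034, 0.999, 0.0, -0.0]
contact_force: [-0.5, 0.4, -1.3]
grip_width: 0.0259
finger_force: 40.0
```

Run:
```python
from h import *
goal([.438,.0186,.095])
```

```text
t 22.72 tcp [ 0.379  -0.2879  0.0941] yawx -176.1 q [-0.75  0.36  1.93 -0.    0.85 -2.39] grip 0.0259 shift [-79.7 301.8  -0.9]
```

Call:
send_rows([
  [0.1,-6.6,25.1,0,0],
  [0.1,-6.6,25.1,0,0],
  [0.1,-6.6,25.1,0,0],
  [0.1,-6.6,25.1,0,0],
  [0.1,-6.6,25.1,0,0],
  [0.1,-6.6,25.1,0,0],
  [0.1,-6.6,25.1,0,0],
  [0.1,-6.6,25.1,0,0],
  [0.1,-6.6,25.1,0,0],
  [0.1,-6.6,25.1,0,0],
  [0.1,-6.6,25.1,0,0],
  [0.1,-6.6,25.1,0,0],
])

```text
time: 23.72
tcp_pos: [0.4381, 0.0176, 0.0947]
eef_rot: [-0.032, 0.999, -0.001, -0.001]
contact_force: [-9.7, -20.5, 13.5]
grip_width: 0.0286
finger_force: 44.5
```

Call:
send_rows([
  [0.1,0,0,12,0],
  [0.1,0,0,12,0],
  [0.1,0,0,0,0],
  [0.1,0,0,0,0],
])

```text
time: 24.05
tcp_pos: [0.4381, 0.0178, 0.0697]
eef_rot: [-0.032, 0.999, 0.0, -0.001]
contact_force: [-1.5, 0.6, 1.0]
grip_width: 0.0244
finger_force: 37.5
```

Run:
```python
from h import *
goal([.438,.0186,.07])
s=eyes.snapshot("scene");t=eyes.snapshot("top")
cv2.imwrite("pics/r.png",np.hstack([cv2.convertScaleAbs(cv2.resize(p["img"][v:v+100,u:u+80],None,fx=5,fy=5,interpolation=cv2.INTER_CUBIC),alpha=1.4) for p,u,v in ((s,300,230),(t,285,150))]))
for p in (s,t): print([(np.round(x["uv"],1).tolist(),round(x["p"],2),atz(p,x["uv"],.067+.016+.013)[:2].round(4).tolist()) for x in spotter.place_of(p,"middle_ring")[:3]])
carr(s["img"])
```

```text
t 24.05 tcp [0.4381 0.0178 0.0697] yawx -176.37 q [-0.07  0.34  2.04 -0.    0.76 -1.7 ] grip 0.0244 shift [ 0.   0.8 -0.3]
[([195.2, 178.0], 0.85, [0.2462, -0.2914]), ([376.5, 206.2], 0.83, [0.3874, 0.142]), ([326.4, 235.2], 0.7, [0.463, 0.0153])]
[([269.5, 300.1], 0.66, [0.3147, 0.1445]), ([451.1, 357.1], 0.58, [0.1776, -0.2776])]
carr px [ 5.15 -0.9 ] travel mm 10.71 0.9910826447167961
```

View pics/r.png

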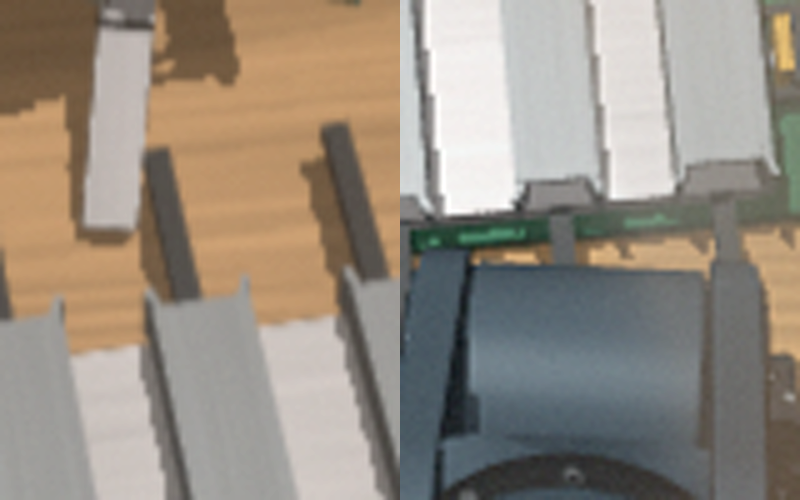

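Scene crop: the held tube (ring at crop (125,20), nose at (110,230)) has swung in the grip – nose low and about 15° to the left of the tongue line. Fit its pose numerically.

```bash
cat >> h.py <<'E'
def fitseg(p,box,z=None,thr=110):
    "bright top face in a box: mask, corners of min-area quad in px"
    u,v,w,h=box; im=p["img"].astype(int); sat=im.max(2)-im.min(2); m=np.zeros(sat.shape,np.uint8)
    m[v:v+h,u:u+w]=((sat<25)&(im.mean(2)>thr))[v:v+h,u:u+w]
    n,l,st,c=cv2.connectedComponentsWithStats(m); i=1+np.argmax(st[1:,4]); return (l==i),st[i]
E
python3 - <<'E'
from h import *
s=eyes.snapshot("scene")
m,st=fitseg(s,(305,234,40,46)); print(st)
for r in range(232,281,2):
    c=np.where(m[r])[0]; print(r,(c.min(),c.max()) if len(c) else None, s["img"][r,312:334].mean(1).astype(int), (s["img"][r].max(1).astype(int)-s["img"][r].min(1))[312:334:3])
g=env.read_state();T=g["tcp_pos"]
for n,X in (("grip",T+[0,0,.029]),("ringtop",T+[.04,.0027,.042]),("fronttop",T+[.1347,.009,.042]),("frontbot",T+[.1347,.009,.016])): print(n,proj(s,X).round(1))
E
```

```text
[317 236  13  40 409]
232 None [ 59  59  59  59  60  59  59  59  89 123 125 121  84  76  76  77  77  76
  78  88  83  59] [33 33 32  9  8  9 13 35]
234 None [56 57 56 57 56 57 56 47 61 72 72 71 65 55 55 59 59 58 64 96 94 63] [32 31 31  8  9  8 16 35]
236 (np.int64(320), np.int64(326)) [ 59  58  61  59  59  59  61  76 115 118 112 111 108 108 110 109 107 104
  91  99  95  65] [34 34 31  8  8  9 21 36]
238 (np.int64(320), np.int64(329)) [ 58  57  58  59  58  57  64  95 126 129 129 129 130 131 132 133 131 125
  99  97  94  64] [33 32 29  8  8  9 27 36]
240 (np.int64(319), np.int64(329)) [ 59  58  58  57  59  58  69 117 127 128 130 130 129 131 131 132 131 127
  83  76  75  62] [32 33 25 10  8 10 25 33]
242 (np.int64(319), np.int64(329)) [ 60  59  59  59  59  59  73 126 128 129 129 129 130 130 131 133 131 125
  75  67  66  68] [33 34 25  9  9  9 24 36]
244 (np.int64(319), np.int64(329)) [ 61  62  62  62  61  62  72 126 129 130 130 131 131 130 131 132 131 129
  84  83  83  83] [35 34 22  9  8  9 32 47]
246 (np.int64(319), np.int64(329)) [ 63  65  65  65  64  66  76 129 128 130 130 131 131 1
[... 1955 characters left out ...]
130 130 130 131 133 132 129 105  73  66
  56  50  55  56] [60 32  9  9  9 15 26  8]
274 (np.int64(317), np.int64(326)) [112 110  96  72  86 122 127 129 130 127 127 128 129 130 126  90  67  65
  62  50  56  57] [61 36  9  9 10 19 32  7]
276 None [110 109 105  71  66  67  67  68  67  67  68  73  78  83  94  93  68  64
  62  52  51  57] [62 38 30 28 23 45 32  6]
278 None [106 106 104  93  89  70  68  68  67  67  66  67  66  73 102 102  70  64
  63  62  48  56] [59 52 36 36 35 56 33  7]
280 None [105 105 107 107 109 109 108 109 110 110 110 111 110 110 111 107  73  66
  66  66  53  54] [59 60 59 61 60 59 35 10]
grip [326.4 226.1]
ringtop [329.3 235.9]
fronttop [336.7 269.9]
frontbot [336.6 276.9]
```

Call:
send_rows([
  [0.1,0,0,-10,0],
  [0.1,0,0,-15,0],
  [0.1,14,-9,0,0],
  [0.1,14,-9,0,0],
  [0.1,14,-9,0,0],
  [0.1,14,-9,0,0],
  [0.1,14,-9,0,0],
  [0.1,14,-9,0,0],
  [0.1,14,-9,0,0],
  [0.1,14,-8,0,0],
  [0.1,0,0,0,0],
])

```text
time: 25.22
tcp_pos: [0.3298, -0.0611, 0.095]
eef_rot: [-0.032, 0.999, 0.0, -0.0]
contact_force: [0.7, 0.3, -0.7]
grip_width: 0.0242
finger_force: 37.5
```

Call:
send_rows([
  [0.1,0,0,8,0],
  [0.1,0,0,8,0],
  [0.1,0,0,8,0],
  [0.1,0,0,6,0],
  [0.1,0,0,4,0],
  [0.1,0,0,0,0],
], newtons=10)

```text
time: 25.72
tcp_pos: [0.3317, -0.0603, 0.0606]
eef_rot: [-0.033, 0.999, 0.0, -0.0]
contact_force: [-0.5, 0.1, -1.2]
grip_width: 0.0202
finger_force: 12.7
```

Call:
send_rows([
  [0.1,0,0,6,0],
  [0.1,0,0,6,0],
  [0.1,0,0,6,0],
  [0.1,0,0,6,0],
  [0.1,0,0,6,0],
  [0.1,0,0,6,0],
  [0.1,0,0,0,0],
])

```text
time: 26.3
tcp_pos: [0.331, -0.0603, 0.0241]
eef_rot: [-0.032, 0.999, 0.0, -0.001]
contact_force: [0.3, -0.5, 0.2]
grip_width: 0.0096
finger_force: 0.0
```

Run:
```python
from h import *
goal([.33,-.06,-.016]);print(env.read_state()["contact_force"].round(1))
s=eyes.snapshot("scene");cv2.imwrite("pics/u0.png",s["img"])
for b in tubes(s,100):
    if 150<b[0][1]<290 and 200<b[0][0]<400:
        cn=max(cv2.findContours(b[2].astype(np.uint8),0,2)[0],key=cv2.contourArea);r=cv2.minAreaRect(cn)
        print(b[0].round(1),b[1],cv2.boxPoints(r).round(1).tolist(),[atz(s,q,.026)[:2].round(3).tolist() for q in cv2.boxPoints(r)])
```

```text
t 26.3 tcp [ 0.331  -0.0603  0.0241] yawx -176.28 q [-0.32  0.3   2.3   0.    0.54 -1.95] grip 0.0096 shift [ 0.9  0.3 40.1]
[ 0.3 -0.5  0.2]
[289.6 228.8] 246 [[282.70001220703125, 240.0], [286.20001220703125, 215.60000610351562], [296.29998779296875, 217.0], [292.79998779296875, 241.39999389648438]] [[0.41, -0.086], [0.333, -0.074], [0.34, -0.049], [0.417, -0.062]]
```

Call:
send_rows([
  [0.7,0,0,-5,0],
  [0.7,0,0,-20,0],
  [0.7,0,0,-20,0],
  [0.7,0,0,-20,0],
  [0.7,0,0,-20,0],
  [0.7,0,-20,-20,0],
  [0.7,0,-30,0,0],
  [0.7,0,-30,0,0],
  [0.7,0,-30,0,0],
  [0.7,0,-30,0,0],
  [0.7,0,-20,0,0],
  [0.7,0,0,0,0],
])

```text
time: 27.35
tcp_pos: [0.3424, -0.2232, 0.131]
eef_rot: [-0.031, 1.0, -0.001, 0.001]
contact_force: [-0.6, 0.7, 0.4]
grip_width: 0.0648
finger_force: 0.0
```

```bash
cat >> h.py <<'E'
def segs(p,box,z,thr=100):
    u0,v0,u1,v1=box; o=[]
    for b in tubes(p,thr):
        if u0<b[0][0]<u1 and v0<b[0][1]<v1:
            cn=max(cv2.findContours(b[2].astype(np.uint8),0,2)[0],key=cv2.contourArea)
            w=np.array([atz(p,q[0],z)[:2] for q in cn],np.float32)*1000; r=cv2.minAreaRect(w)
            print(b[0].round(1),b[1],[np.round(x,1) for x in r],cv2.boxPoints(r).round().tolist())
E
python3 - <<'E'
from h import *
goal([.38,-.07,.15])
s=eyes.snapshot("scene");t=eyes.snapshot("top");cv2.imwrite("pics/v0.png",t["img"]);cv2.imwrite("pics/v1.png",s["img"])
print("scene");segs(s,(230,170,400,290),.026)
print("top");segs(t,(270,230,430,380),.026)
for p in (s,t): print([(np.round(x["uv"],1).tolist(),round(x["p"],2),atz(p,x["uv"],.013)[:2].round(4).tolist()) for x in spotter.place_of(p,"middle_ring")[:4]])
E
```

```text
t 27.35 tcp [ 0.3424 -0.2232  0.131 ] yawx -176.4 q [-0.69  0.18  2.06 -0.    0.9  -2.32] grip 0.0648 shift [-47.2 150.5 -19.2]
scene
[293.8 200.6] 193 [array([283.2, -51.5]), array([24.9, 67.4]), np.float64(80.0)] [[248.0, -58.0], [314.0, -70.0], [319.0, -45.0], [252.0, -33.0]]
[289.9 226.6] 300 [array([368.4, -66.3]), array([25.3, 93.9]), np.float64(80.0)] [[320.0, -71.0], [412.0, -87.0], [417.0, -62.0], [324.0, -46.0]]
top
[355.4 278.2] 376 [array([369.6, -66.3]), array([26.1, 92.4]), np.float64(80.4)] [[322.0, -71.0], [413.0, -87.0], [417.0, -61.0], [326.0, -46.0]]
[350.6 311.9] 316 [array([284.6, -51.5]), array([26.3, 73.5]), np.float64(80.4)] [[246.0, -58.0], [319.0, -71.0], [323.0, -45.0], [251.0, -32.0]]
[([375.0, 204.9], 0.98, [0.3092, 0.1552]), ([295.7, 217.2], 0.92, [0.3293, -0.0503]), ([194.8, 179.8], 0.78, [0.1679, -0.3115])]
[([353.8, 297.8], 0.75, [0.3199, -0.0613]), ([270.1, 302.3], 0.64, [0.3116, 0.1526])]
```

Tube now lies flat, both cameras agree: ring at (0.322,-0.058), yaw -9.8°. Regrasping nearer the ring with more force.

Call:
send_rows([
  [0.7,0,0,0,6.7],
  [0.7,0,0,0,6.7],
  [0.7,9,17.7,0,0],
  [0.7,9,17.7,0,0],
  [0.7,9,17.7,0,0],
  [0.7,9,17.7,0,0],
  [0.7,9,17.7,0,0],
  [0.7,9,17.7,0,0],
  [0.7,9,17.7,0,0],
  [0.7,9,17.7,0,0],
  [0.7,9,17.7,0,0],
  [0.7,0,0,0,0],
])

```text
time: 28.55
tcp_pos: [0.2871, -0.0467, 0.13]
eef_rot: [0.083, 0.997, 0.0, -0.0]
contact_force: [0.8, -1.1, 0.0]
grip_width: 0.0654
finger_force: 0.0
```

Run:
```python
from h import *
goal([.2895,-.0524,-.016])
```

```text
t 28.55 tcp [ 0.2871 -0.0467  0.13  ] yawx 170.49 q [-0.32 -0.04  2.31  0.    0.87 -1.73] grip 0.0654 shift [ -3.5  -5.3 146. ]
```

Call:
send_rows([
  [0.7,-3.5,-5.3,6,0.3],
  [0.7,0,0,20,0],
  [0.7,0,0,20,0],
  [0.7,0,0,20,0],
  [0.7,0,0,20,0],
  [0.7,0,0,20,0],
  [0.7,0,0,20,0],
  [0.7,0,0,10,0],
  [0.7,0,0,5,0],
  [0.7,0,0,3,0],
  [0.7,0,0,2,0],
  [0.7,0,0,0,0],
])

```text
time: 29.55
tcp_pos: [0.2917, -0.0556, -0.0158]
eef_rot: [0.087, 0.996, -0.0, 0.0]
contact_force: [-0.1, -0.3, -0.5]
grip_width: 0.0648
finger_force: 0.0
```

Call:
send_rows([
  [0.1,0,0,0,0],
  [0.1,0,0,0,0],
  [0.1,0,0,0,0],
  [0.1,0,0,0,0],
  [0.1,0,0,0,0],
  [0.1,0,0,0,0],
  [0.1,0,0,0,0],
], newtons=55)

```text
time: 30.13
tcp_pos: [0.2914, -0.0552, -0.0158]
eef_rot: [0.087, 0.996, 0.0, 0.0]
contact_force: [-0.5, 1.3, 3.7]
grip_width: 0.0257
finger_force: 54.9
```

Call:
send_rows([
  [0.1,0,0,-4,0],
  [0.1,0,0,-8,0],
  [0.1,0,0,-12,0],
  [0.1,0,0,-16,0],
  [0.1,0,0,-16,0],
  [0.1,0,0,-16,0],
  [0.1,0,0,-16,0],
  [0.1,0,0,-12,0],
  [0.1,0,0,-8,-4.6],
  [0.1,0,0,-4,-4.6],
  [0.1,0,0,0,-4.6],
  [0.1,0,0,0,0],
])

```text
time: 31.13
tcp_pos: [0.2912, -0.0552, 0.0965]
eef_rot: [-0.035, 0.999, -0.0, 0.0]
contact_force: [-0.4, 0.2, -2.1]
grip_width: 0.0257
finger_force: 54.9
```

Run:
```python
from h import *
goal([.4473,.019,.096])
s=eyes.snapshot("scene")
g=env.read_state()["tcp_pos"]; segs(s,(230,170,420,290),g[2]+.016+.026)
```

```text
t 31.13 tcp [ 0.2912 -0.0552  0.0965] yawx -175.96 q [-0.34  0.05  2.34 -0.    0.75 -1.99] grip 0.0257 shift [-160.9   63.1    0.5]
[294.6 194.8] 321 [array([368.7, -49.1]), array([93.4, 24.9]), np.float64(5.0)] [[321.0, -41.0], [323.0, -66.0], [416.0, -57.0], [414.0, -33.0]]
```

Call:
send_rows([
  [0.1,-8,3,0,0],
  [0.1,-16,6,0,0],
  [0.1,-16,6,0,0],
  [0.1,-16,6,0,0],
  [0.1,-16,6,0,0],
  [0.1,-16,6.4,0,0],
  [0.1,-16,6.4,0,0],
  [0.1,-16,6.4,0,0],
  [0.1,-16,6.4,0,0],
  [0.1,-14,5.8,0,0],
  [0.1,-8,3.2,0,0],
  [0.1,-3,1.5,0,0],
])

```text
time: 32.18
tcp_pos: [0.4487, 0.0191, 0.0958]
eef_rot: [-0.033, 0.999, 0.0, -0.0]
contact_force: [0.2, -0.4, -1.2]
grip_width: 0.0255
finger_force: 54.9
```

```bash
cat >> h.py <<'E'
def tongues(s):
    p=s;r0,r1,c0,c1=252,300,280,400
    im=p["img"].astype(int); sat=im.max(2)-im.min(2); m=np.zeros(sat.shape,np.uint8)
    m[r0:r1,c0:c1]=((sat<16)&(im.mean(2)<75))[r0:r1,c0:c1]
    n,l,st,c=cv2.connectedComponentsWithStats(m)
    for i in range(1,n):
        if st[i,4]<40: continue
        yy,xx=np.where(l==i); w=np.array([atz(p,(a,b_),.038)[:2] for a,b_ in zip(xx,yy)],np.float32)*1000
        vx,vy,x0,y0=cv2.fitLine(w,2,0,.01,.01).ravel()
        print("tongue",st[i],"yaw",np.degrees(np.arctan(vy/vx)).round(2),"y@550",(y0+(550-x0)*vy/vx).round(1))
E
python3 - <<'E'
from h import *
goal([.4473,.019,.096])
s=eyes.snapshot("scene");cv2.imwrite("pics/w1.png",s["img"])
g=env.read_state();print(g["contact_force"].round(1)); segs(s,(300,200,360,290),g["tcp_pos"][2]+.016+.026); tongues(s); carr(s["img"])
E
```

```text
t 32.18 tcp [0.4487 0.0191 0.0958] yawx -176.22 q [-0.06  0.31  2.    0.    0.83 -1.7 ] grip 0.0255 shift [ 1.4 -0.1 -0.2]
[-0.8  0.1 -0.9]
[333.6 245.9] 401 [array([526.7,  24.6]), array([94., 25.]), np.float64(4.2)] [[479.0, 34.0], [481.0, 9.0], [574.0, 16.0], [573.0, 41.0]]
tongue [365 255  12  31 161] yaw 3.49 y@550 110.7
tongue [330 259  13  31 177] yaw -4.25 y@550 26.4
tongue [293 266   9  28 125] yaw 4.26 y@550 -59.1
carr px [ 5.14 -0.89] travel mm 10.69 0.9912639882101874
```

Call:
send_rows([
  [0.1,0,0,10,0],
  [0.1,0,0,15,0],
  [0.1,0,0,15,0],
  [0.1,0,0,10,0],
  [0.1,0,0,5,0],
  [0.1,0,0,0,0],
  [0.1,0,0,0,0],
])

```text
time: 32.82
tcp_pos: [0.4477, 0.0183, 0.0412]
eef_rot: [-0.033, 0.999, 0.0, -0.0]
contact_force: [-0.1, -0.2, -0.4]
grip_width: 0.0254
finger_force: 54.9
```

Call:
send_rows([
  [0.1,0,0,2,0],
  [0.1,0,0,2,0],
  [0.1,0,0,2,0],
  [0.1,0,0,0,0],
])

```text
time: 33.15
tcp_pos: [0.4478, 0.0185, 0.035]
eef_rot: [-0.033, 0.999, 0.0, 0.0]
contact_force: [0.2, -0.1, -2.1]
grip_width: 0.0257
finger_force: 54.9
```

Call:
send_rows([
  [0.1,0,0,2,0],
  [0.1,0,0,2,0],
  [0.1,0,0,0,0],
])

```text
time: 33.4
tcp_pos: [0.4476, 0.0184, 0.0308]
eef_rot: [-0.033, 0.999, 0.0, -0.0]
contact_force: [-0.6, -0.0, -1.4]
grip_width: 0.0255
finger_force: 54.9
```

Call:
send_rows([
  [0.1,0,0,2,0],
  [0.1,0,0,2,0],
  [0.1,0,0,0,0],
])

```text
time: 33.65
tcp_pos: [0.4476, 0.0184, 0.0268]
eef_rot: [-0.033, 0.999, 0.0, -0.0]
contact_force: [-0.6, -0.4, -1.1]
grip_width: 0.0258
finger_force: 54.9
```

Call:
send_rows([
  [0.1,0,0,2,0],
  [0.1,0,0,2,0],
  [0.1,0,0,0,0],
])

```text
time: 33.9
tcp_pos: [0.4478, 0.0184, 0.023]
eef_rot: [-0.033, 0.999, -0.0, 0.0]
contact_force: [-1.2, -0.7, 3.1]
grip_width: 0.0256
finger_force: 54.9
```

Call:
send_rows([
  [0.1,0,0,-2.5,0],
  [0.1,-5,0,0,0],
  [0.1,-5,0,0,0],
  [0.1,-5,0,0,0],
  [0.1,-5,0,0,0],
  [0.1,-5,0,0,0],
  [0.1,0,0,0,0],
])

```text
time: 34.48
tcp_pos: [0.4739, 0.0202, 0.0257]
eef_rot: [-0.033, 0.999, -0.0, 0.0]
contact_force: [0.2, -0.4, -1.5]
grip_width: 0.0255
finger_force: 54.9
```

Call:
send_rows([
  [0.1,-5,0,0,0],
  [0.1,-5,0,0,0],
  [0.1,-5,0,0,0],
  [0.1,0,0,0,0],
])

```text
time: 34.82
tcp_pos: [0.4889, 0.0211, 0.0258]
eef_rot: [-0.033, 0.999, -0.0, 0.001]
contact_force: [0.1, 0.1, -1.4]
grip_width: 0.0261
finger_force: 54.9
```

Call:
send_rows([
  [0.1,-6,0,0,0],
  [0.1,-6,0,0,0],
  [0.1,-6,0,0,0],
  [0.1,-6,0,0,0],
  [0.1,0,0,0,0],
])

```text
time: 35.23
tcp_pos: [0.513, 0.0228, 0.0257]
eef_rot: [-0.033, 0.999, -0.0, 0.001]
contact_force: [0.3, -0.4, -0.8]
grip_width: 0.0255
finger_force: 54.9
```

Call:
send_rows([
  [0.1,-6,0,0,0],
  [0.1,-6,0,0,0],
  [0.1,-6,0,0,0],
  [0.1,-6,0,0,0],
  [0.1,0,0,0,0],
])

```text
time: 35.65
tcp_pos: [0.5369, 0.0243, 0.0257]
eef_rot: [-0.033, 0.999, -0.0, 0.001]
contact_force: [0.8, 0.3, -1.4]
grip_width: 0.0261
finger_force: 54.9
```

Run:
```python
from h import *
goal([.5686,.027,.0255]);s=eyes.snapshot("scene");cv2.imwrite("pics/x1.png",s["img"]);carr(s["img"])
g=cv2.cvtColor(s["img"],6)
for c in range(331,350,2): print(c,g[262:302,c])
for n in ["middle_ring","mouth_middle"]:print([(np.round(x["uv"],1).tolist(),round(x["p"],2)) for x in spotter.place_of(s,n)[:3]])
```

```text
t 35.65 tcp [0.5369 0.0243 0.0257] yawx -176.16 q [-0.04  0.56  1.81  0.    0.77 -1.68] grip 0.0261 shift [-31.8   0.5   0.3]
carr px [ 5.14 -0.9 ] travel mm 10.7 0.9911993353890446
331 [ 77  79  80  80  80  84 107 129 109  85  88 125 141 143 142 142 137  92
  66 112 114  94  78  70  71  69  76  91 104 110 111 111 108 101  88  81
  70  63  58  55]
333 [ 82  81  81  81  81  86 116 106  86  81  88 123 139 141 143 141 127  84
  79 125 142 144 145 143 143 142 143 139 132 120 116 114 113 115 116 114
 115 114 113 111]
335 [ 80  82  82  82  82  82  82  81  82  82  82  88 102 129 142 140 108  72
 112 138 143 144 144 145 145 145 144 144 134 121 115 115 115 116 116 115
 116 117 116 116]
337 [ 80  78  80  81  81  81  82  82  82  82  83  83  90 128 144 141 100  70
 120 142 145 144 145 145 145 145 146 144 127 116 114 114 114 113 113 113
 113 115 114 115]
339 [ 33  35  36  38  43  49  58  73  79  79  81  84 102 129 143 139  94  80
 126 144 146 147 146 145 146 146 146 140 124 115 115 114 114 115 113 114
 113 112 114 116]
341 [ 56  55  56  56  57  57  57  58  58  57  62  63  74  91 110  96  67  93
 
[... 182 characters left out ...]
6 120 136 142 144 142 128 116 112 113 112 112 113 114 113
 114 114 113 114]
345 [ 59  59  60  60  60  59  60  60  60  59  62  65  65  66  70  98 115  93
  71  71 101 112 112 112 114 112 111 112 111 111 112 112 112 110 111 112
 112 113 113 113]
347 [ 61  61  62  63  62  64  65  64  67  68  67  66  65  65  66  67  76  72
  68  70 101 112 111 113 116 114 112 113 113 113 113 113 112 111 113 112
 112 112 113 112]
349 [ 65  64  64  65  65  65  66  65  67  68  66  67  65  66  67  69  71  69
  71  97 111 114 113 113 108 104 107 113 114 115 114 114 114 115 115 115
 115 114 114 113]
[([376.4, 207.2], 0.9), ([338.5, 283.5], 0.69), ([195.4, 179.7], 0.63)]
[([341.9, 292.6], 0.89), ([350.9, 372.5], 0.38)]
```

Run:
```python
from h import *
s=eyes.snapshot("scene")
for zf in (.038,.040,.042):
  for c,re,rr in ((335,290.2,278.7),(337,289.9,278.6),(339,289.6,278.4)):
    e=atz(s,(c,re),zf+.035); r=atz(s,(c,rr),.0257+.016+.026); print(zf,c,e[:2].round(4),r[:2].round(4),round(e[0]-r[0],4))
```

```text
0.038 335 [0.5987 0.0204] [0.5651 0.0241] 0.0337
0.038 337 [0.5984 0.0248] [0.5653 0.0285] 0.0331
0.038 339 [0.5981 0.0292] [0.5652 0.0329] 0.0329
0.04 335 [0.6    0.0203] [0.5651 0.0241] 0.035
0.04 337 [0.5997 0.0246] [0.5653 0.0285] 0.0345
0.04 339 [0.5994 0.029 ] [0.5652 0.0329] 0.0342
0.042 335 [0.6014 0.0201] [0.5651 0.0241] 0.0363
0.042 337 [0.601  0.0245] [0.5653 0.0285] 0.0358
0.042 339 [0.6007 0.0289] [0.5652 0.0329] 0.0355
```

Call:
send_rows([
  [0.1,-5,0,0,0],
  [0.1,-5,0,0,0],
  [0.1,-5,0,0,0],
  [0.1,-5,0,0,0],
  [0.1,-5,0,0,0],
  [0.1,0,0,0,0],
])

```text
time: 36.35
tcp_pos: [0.5617, 0.026, 0.0257]
eef_rot: [-0.033, 0.999, -0.0, 0.0]
contact_force: [0.3, 0.3, -1.9]
grip_width: 0.0253
finger_force: 54.9
```

Run:
```python
from h import *
goal([.5686,.027,.0255]);s=eyes.snapshot("scene");t=eyes.snapshot("top");carr(s["img"])
g=cv2.cvtColor(s["img"],6);
for c in range(335,342,2): print(c,g[278:298,c])
G=cv2.cvtColor(t["img"],6);cv2.imwrite("pics/y1.png",t["img"])
for r in range(178,196): print(r,G[r,306:330])
```

```text
t 36.35 tcp [0.5617 0.026  0.0257] yawx -176.17 q [-0.04  0.6   1.74  0.    0.8  -1.67] grip 0.0253 shift [-7.   0.5  0.2]
carr px [ 5.15 -0.91] travel mm 10.71 0.9912929541199726
335 [ 90  84  82  87 121 138 142 143 144 140  96  67 108 118 116 115 115 116
 116 117]
337 [ 83  84  83  83  84  94 127 143 143 123  81  77 105 114 115 115 114 113
 113 114]
339 [ 84  83  84  85  85  91 128 144 143 109  71 109 119 114 113 114 114 114
 114 114]
341 [ 74  78  81  81  82  89 126 143 141  98  65 108 117 114 114 113 114 113
 113 113]
178 [42 43 47 43 47 44 48 52 64 57 47 48 51 52 52 53 55 55 57 59 63 70 74 79]
179 [43 45 45 47 43 46 50 71 83 77 55 50 52 51 52 53 54 55 55 58 59 61 65 71]
180 [44 44 43 45 46 44 52 66 44 51 55 50 55 51 53 53 54 56 58 59 59 60 61 63]
181 [41 45 43 44 45 46 49 63 53 57 49 48 52 51 52 54 53 53 58 57 58 62 62 63]
182 [44 48 48 49 51 55 54 55 58 54 56 57 54 54 54 51 53 53 55 59 60 61 62 63]
183 [55 61 63 64 66 66 65 66 66 64 66 65 65 65 62 61 58 58 55 57 59 59 60 63]
184 [63 64 61 63 62 66 64 62 65 64 67 65 63 65 66 67 65 66 66 64 62 60 59 60]
185 [63 61 62 64 62 64 63 64 64 65 63 66 63 66 64 65 63 64 65 64 68 65 65 59]
186 [63 61 60 63 63 62 66 66 64 63 63 64 64 63 63 62 64 65 66 65 66 66 66 67]
187 [59 61 61 64 63 63 63 66 65 64 63 65 63 64 63 64 67 63 62 63 66 65 70 67]
188 [62 65 63 63 63 63 66 63 63 64 63 64 65 66 64 62 63 65 64 67 68 67 65 66]
189 [64 63 61 64 66 63 62 65 63 65 66 63 62 63 64 64 63 63 66 64 64 68 64 68]
190 [63 63 64 62 64 61 62 62 63 63 62 65 62 64 63 64 66 67 65 64 65 66 66 67]
191 [62 63 63 62 63 62 63 64 62 61 64 63 66 64 66 64 63 64 63 66 64 65 68 65]
192 [60 61 63 62 63 63 62 64 63 65 64 64 65 63 63 65 64 65 66 67 65 67 66 67]
193 [62 62 62 64 63 62 62 65 62 63 62 64 63 64 64 63 62 64 64 65 65 64 66 67]
194 [62 61 63 59 63 61 62 62 62 63 64 62 64 62 62 64 63 66 65 66 65 66 65 67]
195 [63 64 64 60 62 65 64 61 63 62 60 63 63 64 64 63 64 65 65 65 64 66 67 67]
```

Call:
send_rows([
  [0.1,-4,0,0,0],
  [0.1,-4,0,0,0],
  [0.1,-1.4,0,0,0],
  [0.1,0,0,1.2,0],
  [0.1,0,0,0,0],
  [0.1,0,0,0,0],
])

```text
time: 36.95
tcp_pos: [0.5699, 0.0266, 0.0244]
eef_rot: [-0.033, 0.999, 0.0, -0.0]
contact_force: [-0.6, 0.4, -0.9]
grip_width: 0.0255
finger_force: 54.9
```

Call:
send_rows([
  [0.35,0,0,0,0],
  [0.5,0,0,0,0],
  [0.5,0,0,0,0],
  [0.5,0,0,0,0],
  [0.5,0,0,-5,0],
  [0.5,0,0,-15,0],
  [0.5,0,0,-25,0],
  [0.5,0,0,-35,0],
  [0.5,0,0,-35,0],
  [0.5,30,0,0,0],
  [0.7,30,0,0,0],
  [0.7,0,0,0,0],
])

```text
time: 37.95
tcp_pos: [0.5058, 0.0226, 0.1398]
eef_rot: [-0.034, 0.999, 0.0, -0.001]
contact_force: [0.0, -0.6, -0.3]
grip_width: 0.0553
finger_force: 0.0
```

Call:
send_rows([
  [0.7,7.6,22.3,0,0],
  [0.7,7.6,22.3,0,0],
  [0.7,7.6,22.3,0,0],
  [0.7,7.6,22.3,0,0],
  [0.7,7.6,22.3,0,0],
  [0.7,7.6,22.3,0,0],
  [0.7,7.6,22.3,0,0],
  [0.7,7.6,22.3,0,0],
  [0.7,7.6,22.3,0,0],
  [0.7,7.6,22.3,0,0],
  [0.7,7.6,22.3,0,0],
  [0.7,7.6,22.3,0,-4.9],
])

```text
time: 38.95
tcp_pos: [0.4007, 0.2846, 0.1398]
eef_rot: [-0.076, 0.997, 0.0, 0.0]
contact_force: [-0.3, -0.6, -0.4]
grip_width: 0.0649
finger_force: 0.0
```

Run:
```python
from h import *
s=eyes.snapshot("scene");t=eyes.snapshot("top");carr(s["img"]);cv2.imwrite("pics/z1.png",t["img"])
goal([.397,.2838,-.016])
print("mid tube top");segs(t,(290,185,350,240),.066);print("scene");segs(s,(310,250,360,300),.066)
print("small top");segs(t,(200,220,240,300),.02);print("small scene");segs(s,(420,200,460,270),.02,80)
G=cv2.cvtColor(t["img"],6)
for r in range(180,224): print(r,G[r,314:330])
```

```text
carr px [ 5.14 -0.88] travel mm 10.69 0.9911765751495323
t 39.05 tcp [0.4003 0.2856 0.1398] yawx -170.97 q [ 0.52  0.31  1.86  0.    0.97 -1.2 ] grip 0.0648 shift [  3.6  -1.4 155.8]
mid tube top
[318.2 200.9] 292 [array([562.8,  25.6]), array([74.1, 26.2]), np.float64(4.8)] [[525.0, 36.0], [527.0, 9.0], [601.0, 16.0], [599.0, 42.0]]
scene
small top
small scene
[438.9 239. ] 352 [array([436.1, 289.6]), array([142.9,  19.7]), np.float64(9.1)] [[364.0, 288.0], [367.0, 269.0], [508.0, 291.0], [505.0, 311.0]]
180 [143 141 142 144 142 141 143 144 142 138 117  96 115 164 158 159]
181 [143 142 141 143 142 142 143 142 142 140 127  97 117 164 159 159]
182 [143 143 143 143 143 141 143 144 142 140 129  99 117 168 162 160]
183 [142 143 142 144 145 144 143 145 145 143 136  99 119 167 163 163]
184 [144 146 146 145 142 141 138 140 140 144 134  97 120 168 164 163]
185 [135 136 134 132 114 110  92  94 106 137 126 101 117 169 163 160]
186 [ 49  25  30  37  50  61  66  62  64 111 145 117 117 169 164 162]
187 [102 100 101 105 119 133 133 123  65  86 136 115 122 169 166 164]
188 [181 179 177 176 172 172 
[... 1790 characters left out ...]

214 [140 175 175 174 175 169 165 163 163 164 158  71  79  80  91 131]
215 [135 165 166 162 159 142 115  88  58  53  64  70  74  74  88 123]
216 [117  67  24   5   9  11   8  19  25  34  64  74  76  75  88 127]
217 [125 101  69  23  23  24  29  40  55  59  78  79  78  80  89 124]
218 [130 133 127  57  34  38  38  54  80  79  78  79  80  79  77  92]
219 [129 129 126  63  46  47  46  56  79  77  80  79  78  78  78  92]
220 [130 131 128  99  68  71  72  71  76  78  79  78  79  79  79  91]
221 [133 134 132  97  68  68  71  70  80  80  80  79  80  81  80  95]
222 [135 135 133  97  67  68  68  71  79  80  81  81  79  81  80  95]
223 [126 127 124  97  65  68  70  70  73  76  73  75  76  77  76  88]
```

Run:
```python
from h import *
t=eyes.snapshot("top");s=eyes.snapshot("scene")
for c,rr,re in ((315,186.4,185.4),(319,186.1,184.9)): print(atz(t,(c,rr),.066)[:2].round(4),atz(t,(c,re),.075)[:2].round(4))
print("rear end",atz(t,(320,214.8),.066)[:2].round(4))
g=cv2.cvtColor(s["img"],6)
for c in range(335,342,2): print(c,g[278:298,c])
m0=cv2.imread("pics/s0.png")
print("small then/now");S0=dict(s);S0["img"]=m0;segs(S0,(420,200,460,270),.02,80);segs(s,(420,200,460,270),.02,80)
```

```text
[0.6007 0.0329] [0.6008 0.0327]
[0.6013 0.0227] [0.6019 0.0226]
rear end [0.5265 0.0213]
335 [141 142 140 141 141 142 142 142 142 145 144 144 135 121 116 116 116 117
 117 116]
337 [144 143 144 143 143 144 144 143 144 144 144 141 127 117 115 116 114 115
 115 115]
339 [143 144 145 146 145 145 145 145 146 146 145 139 123 116 115 115 115 115
 114 114]
341 [138 140 141 142 142 144 144 145 145 145 145 135 122 115 114 113 114 114
 114 114]
small then/now
[438.2 237.4] 380 [array([432.7, 289.2]), array([149.8,  19.5]), np.float64(9.1)] [[357.0, 287.0], [360.0, 268.0], [508.0, 291.0], [505.0, 311.0]]
[438.6 238.5] 362 [array([432.3, 289.6]), array([150.4,  19.8]), np.float64(8.5)] [[356.0, 288.0], [359.0, 269.0], [508.0, 291.0], [505.0, 311.0]]
```

Middle ring measures within about 1 mm of the mouth. Now the small tube (unmoved).

Call:
send_rows([
  [0.7,3.4,-1.7,10,0],
  [0.7,0,0,20,0],
  [0.7,0,0,20,0],
  [0.7,0,0,20,0],
  [0.7,0,0,20,0],
  [0.7,0,0,20,0],
  [0.7,0,0,20,0],
  [0.7,0,0,15,0],
  [0.7,0,0,6,0],
  [0.7,0,0,3,0],
  [0.7,0,0,2,0],
  [0.7,0,0,0,0],
])

```text
time: 40.15
tcp_pos: [0.3986, 0.2812, -0.0161]
eef_rot: [-0.076, 0.997, 0.0, 0.0]
contact_force: [-0.1, -0.1, -0.3]
grip_width: 0.0652
finger_force: 0.0
```

Call:
send_rows([
  [0.1,0,0,0,0],
  [0.1,0,0,0,0],
  [0.1,0,0,0,0],
  [0.1,0,0,0,0],
  [0.1,0,0,0,0],
  [0.1,0,0,0,0],
  [0.1,0,0,0,0],
  [0.1,0,0,0,0],
], newtons=55)

```text
time: 40.82
tcp_pos: [0.3981, 0.2814, -0.0165]
eef_rot: [-0.076, 0.997, 0.0, 0.0]
contact_force: [0.1, -0.2, 0.9]
grip_width: 0.0192
finger_force: 54.9
```

Call:
send_rows([
  [0.1,0,0,-4,0],
  [0.1,0,0,-8,0],
  [0.1,0,0,-12,0],
  [0.1,0,0,-16,0],
  [0.1,0,0,-16,0],
  [0.1,0,0,-16,0],
  [0.1,0,0,-16,0],
  [0.1,0,0,-12,0],
  [0.1,0,0,-8,2.6],
  [0.1,0,0,-4,2.6],
  [0.1,0,0,0,0],
  [0.1,0,0,0,0],
])

```text
time: 41.82
tcp_pos: [0.3981, 0.2813, 0.0959]
eef_rot: [-0.032, 1.0, 0.0, 0.0]
contact_force: [0.0, -1.2, -1.4]
grip_width: 0.0197
finger_force: 54.9
```

Run:
```python
from h import *
goal([.447,.104,.096])
s=eyes.snapshot("scene");z=env.read_state()["tcp_pos"][2]+.016+.02; segs(s,(400,180,480,270),z,80); tongues(s);carr(s["img"])
g=cv2.cvtColor(s["img"],6); print([(np.round(x["uv"],1).tolist(),round(x["p"],2),atz(s,x["uv"],z-.01)[:2].round(4).tolist()) for x in spotter.place_of(s,"small_ring")[:2]])
```

```text
t 41.82 tcp [0.3981 0.2813 0.0959] yawx -176.39 q [ 0.52  0.37  1.9  -0.    0.87 -1.11] grip 0.0197 shift [ -37.6 -180.    -0.2]
[445.6 214.6] 287 [array([456.4, 285.3]), array([103.5,  19.6]), np.float64(4.4)] [[404.0, 291.0], [406.0, 272.0], [509.0, 279.0], [507.0, 299.0]]
tongue [365 255  12  31 154] yaw 3.63 y@550 110.8
tongue [294 266   8  28 118] yaw 3.88 y@550 -59.1
carr px [ 5.13 -0.87] travel mm 10.67 0.9910263327144853
[([441.6, 205.5], 0.86, [0.4238, 0.2861])]
```

Call:
send_rows([
  [0.1,-2.5,-9,0,0],
  [0.1,-5,-17,0,0],
  [0.1,-5,-17,0,0],
  [0.1,-5,-17,0,0],
  [0.1,-5,-17,0,0],
  [0.1,-5,-17,0,0],
  [0.1,-5,-18,0,0],
  [0.1,-5,-18,0,0],
  [0.1,-5,-18,0,0],
  [0.1,-5,-18,0,0],
  [0.1,-3,-10,0,-0.2],
  [0.1,-1,-4,0,0],
])

```text
time: 42.92
tcp_pos: [0.4608, 0.1031, 0.0952]
eef_rot: [-0.032, 0.999, -0.0, -0.0]
contact_force: [0.2, -0.4, -0.7]
grip_width: 0.0196
finger_force: 54.9
```

Call:
send_rows([
  [0.1,0,0,10,0],
  [0.1,0,0,15,0],
  [0.1,0,0,15,0],
  [0.1,0,0,10,0],
  [0.1,0,0,5,0],
  [0.1,0,0,5,0],
  [0.1,0,0,4,0],
  [0.1,0,0,0,0],
  [0.1,0,0,0,0],
])

```text
time: 43.67
tcp_pos: [0.4607, 0.1049, 0.0316]
eef_rot: [-0.033, 0.999, 0.0, 0.0]
contact_force: [0.3, 0.7, -0.1]
grip_width: 0.0196
finger_force: 54.9
```

Run:
```python
from h import *
goal([.4608,.1049,.0257])
s=eyes.snapshot("scene");z=env.read_state()["tcp_pos"][2]+.016+.02; segs(s,(340,200,400,290),z,80); tongues(s);carr(s["img"])
```

```text
t 43.67 tcp [0.4607 0.1049 0.0316] yawx -176.26 q [ 0.13  0.47  1.97 -0.    0.7  -1.51] grip 0.0196 shift [-0.1 -0.   5.9]
[369.8 257.9] 342 [array([507.3, 107.8]), array([133.3,  19.3]), np.float64(4.4)] [[440.0, 112.0], [442.0, 93.0], [575.0, 103.0], [573.0, 123.0]]
tongue [363 252  16  34  80] yaw 9.67 y@550 110.5
tongue [293 266   9  28 122] yaw 4.13 y@550 -59.2
carr px [ 5.14 -0.91] travel mm 10.7 0.9911631172213587
```

Call:
send_rows([
  [0.1,0,0,3,0],
  [0.1,0,0,2,0],
  [0.1,0,0,1.3,0],
  [0.1,0,0,0,0],
  [0.1,-5,0,0,0],
  [0.1,-5,0,0,0],
  [0.1,-5,0,0,0],
  [0.1,-5,0,0,0],
  [0.1,0,0,0,0],
])

```text
time: 44.47
tcp_pos: [0.4818, 0.1062, 0.0253]
eef_rot: [-0.032, 0.999, 0.0, 0.001]
contact_force: [-1.2, 0.1, -0.7]
grip_width: 0.0192
finger_force: 54.9
```

Call:
send_rows([
  [0.1,-5,0,0,0],
  [0.1,-5,0,0,0],
  [0.1,-5,0,0,0],
  [0.1,-5,0,0,0],
  [0.1,0,0,0,0],
])

```text
time: 44.88
tcp_pos: [0.5016, 0.1075, 0.0252]
eef_rot: [-0.033, 0.999, 0.0, 0.0]
contact_force: [0.1, -0.5, -1.4]
grip_width: 0.0189
finger_force: 54.9
```

Call:
send_rows([
  [0.1,-5,0,0,0],
  [0.1,-5,0,0,0],
  [0.1,-5,0,0,0],
  [0.1,-5,0,0,0],
  [0.1,0,0,0,0],
])

```text
time: 45.3
tcp_pos: [0.5216, 0.1088, 0.0252]
eef_rot: [-0.033, 0.999, 0.0, 0.0]
contact_force: [0.2, 1.0, -0.2]
grip_width: 0.0198
finger_force: 54.9
```

Call:
send_rows([
  [0.1,-6,0,0,0],
  [0.1,-6,0,0,0],
  [0.1,-6,0,0,0],
  [0.1,-6,0,0,0],
  [0.1,0,0,0,0],
  [0.1,0,0,0,0],
])

```text
time: 45.8
tcp_pos: [0.5446, 0.1103, 0.025]
eef_rot: [-0.033, 0.999, -0.0, -0.0]
contact_force: [0.2, -0.6, -1.4]
grip_width: 0.0194
finger_force: 54.9
```

Run:
```python
from h import *
goal([.5655,.1118,.0252]);s=eyes.snapshot("scene");carr(s["img"])
g=cv2.cvtColor(s["img"],6)
for c in range(368,384,2): print(c,g[268:296,c])
for c,r in ((374,285),(374,275)): print(atz(s,(c,r),.069)[:2].round(4),atz(s,(c,r),.0617)[:2].round(4))
```

```text
t 45.8 tcp [0.5446 0.1103 0.025 ] yawx -176.27 q [ 0.12  0.59  1.76 -0.    0.79 -1.52] grip 0.0194 shift [-20.9   0.1  -0.2]
carr px [ 5.13 -0.87] travel mm 10.67 0.991247243839752
368 [60 60 63 58 55 57 58 57 60 62 64 65 67 69 68 75 71 61 57 55 53 53 54 56
 63 77 83 85]
370 [ 82  85  86  86  90 122 138 145 142 131 106  81  61  50  53  69  99 110
 108  93  83  70  61  56  54  53  53  54]
372 [ 86  84  84  84  84  84  85  95 128 145 146 141  97  80 125 140 135 116
 101 109 115 116 113 114 112 110 102  88]
374 [ 84  83  85  85  85  85  86  96 128 144 143 113  73  96 132 143 144 145
 129 117 117 116 118 117 118 118 116 116]
376 [ 54  71  80  81  83  83  90 126 144 146 143 108  73 121 144 146 144 139
 125 117 117 117 118 118 116 116 115 117]
378 [ 44  47  51  55  60  63  70  95 125 139 138  96  75 123 143 146 146 137
 122 116 116 117 116 117 117 116 116 117]
380 [ 61  61  62  62  61  62  66  69  70  75  96  85  69  88 112 133 140 130
 119 117 116 115 116 115 115 116 115 116]
382 [ 62  62  62  62  64  69  69  70  73  94  87  72  70  72  97 111 118 117
 114 114 113 115 114 114 115 117 116 118]
[0.5913 0.1068] [0.5865 0.108 ]
[0.565  0.1108] [0.5599 0.112 ]
```

Call:
send_rows([
  [0.1,-5,0,0,0],
  [0.1,-5,0,0,0],
  [0.1,-5,0,0,0],
  [0.1,-4,0,0,0],
  [0.1,-1,0,0,0],
  [0.1,0,0,0,0],
  [0.1,0,0,0,0],
])

```text
time: 46.43
tcp_pos: [0.5642, 0.1116, 0.025]
eef_rot: [-0.033, 0.999, -0.0, -0.0]
contact_force: [-0.3, 0.6, -0.8]
grip_width: 0.0191
finger_force: 54.9
```

Lower onto the floor, release, back off and check.

Call:
send_rows([
  [0.1,0,0,1.2,0],
  [0.1,0,0,0,0],
  [0.3,0,0,0,0],
  [0.45,0,0,0,0],
  [0.45,0,0,0,0],
  [0.45,0,0,0,0],
  [0.45,0,0,-5,0],
  [0.45,0,0,-15,0],
  [0.45,0,0,-25,0],
  [0.45,0,0,-35,0],
  [0.45,0,0,-35,0],
  [0.45,0,0,0,0],
])

```text
time: 47.43
tcp_pos: [0.5675, 0.112, 0.1459]
eef_rot: [-0.033, 0.999, 0.0, 0.005]
contact_force: [0.5, -0.9, -0.0]
grip_width: 0.0419
finger_force: 0.0
```

Call:
send_rows([
  [0.5,20,20,0,0],
  [0.5,20,25,0,0],
  [0.5,20,25,0,0],
  [0.5,20,25,0,0],
  [0.5,20,25,0,0],
  [0.5,20,25,0,0],
  [0.5,20,25,0,0],
  [0.5,10,25,0,0],
  [0.5,10,25,0,0],
  [0.5,0,0,0,0],
])

```text
time: 48.27
tcp_pos: [0.3887, 0.3237, 0.1391]
eef_rot: [-0.034, 0.999, 0.0, 0.0]
contact_force: [0.2, -0.2, 0.2]
grip_width: 0.046
finger_force: 0.0
```

Run:
```python
from h import *
s=eyes.snapshot("scene");t=eyes.snapshot("top");carr(s["img"]);goal([.4,.3,.15])
print("small");segs(t,(270,185,305,240),.06);print("mid");segs(t,(305,185,350,240),.066)
G=cv2.cvtColor(t["img"],6)
for c in (282,284,286,315,317,319): print(c,G[180:196,c],G[208:222,c])
for c in (282,284,286):
  print(c,[ (r,atz(t,(c,r),.060)[0].round(4),atz(t,(c,r),.069)[0].round(4)) for r in (187,188,189)])
```

```text
carr px [ 5.14 -0.88] travel mm 10.69 0.9911438652659993
t 48.37 tcp [0.39   0.3211 0.1389] yawx -176.16 q [ 0.6   0.34  1.82 -0.    0.98 -1.04] grip 0.0467 shift [ -8.6 -21.7 -11.1]
small
[284.8 203.5] 204 [array([558.9, 110.9]), array([67.2, 20.3]), np.float64(4.9)] [[525.0, 118.0], [526.0, 98.0], [593.0, 104.0], [591.0, 124.0]]
mid
[318.1 200.9] 293 [array([562.8,  25.6]), array([74.1, 26.4]), np.float64(5.2)] [[525.0, 35.0], [527.0, 9.0], [601.0, 16.0], [599.0, 42.0]]
282 [145 144 146 145 147 146 148 147 145 109  55 139 177 172 173 173] [175 175 167 159 153 136 130 123 130 120 126 121 123 129]
284 [146 147 147 147 149 148 148 150 145  87  25 117 176 172 171 173] [172 173 173 174 173 173 173 176 167  17  36  76  74  84]
286 [147 145 147 145 148 146 147 150 142  80  56 142 177 175 174 173] [170 171 171 171 172 172 171 175 168  14  14  33  49  67]
315 [141 141 142 143 145 135  27  99 178 173 170 172 172 172 170 171] [174 173 176 177 177 174 174 164  66 100 133 129 128 133]
317 [143 143 143 143 145 132  36 104 174 169 168 169 168 169 169 169] [170 170 171 171 170 171 173 159   9  23  54  66  96  97]
319 [142 140 142 144 140 110  63 131 171 167 167 166 167 166 167 166] [169 169 170 169 171 171 170 142   9  24  39  48  69  68]
282 [(187, np.float64(0.6023), np.float64(0.5998)), (188, np.float64(0.5997), np.float64(0.5972)), (189, np.float64(0.597), np.float64(0.5946))]
284 [(187, np.float64(0.6022), np.float64(0.5997)), (188, np.float64(0.5996), np.float64(0.5971)), (189, np.float64(0.5969), np.float64(0.5945))]
286 [(187, np.float64(0.6021), np.float64(0.5996)), (188, np.float64(0.5995), np.float64(0.597)), (189, np.float64(0.5968), np.float64(0.5944))]
```

```bash
python3 -c "
from h import *
print(env.job_done())"
```

```text
the job is handed in; nothing more can be done
None
```

I handed the job in, and no verdict was reported: by camera the pointer is within about 0.5 mm of the marker, last turned backward, and the small and middle tubes (large one absent) are in their sleeves with rings within about 1 mm of the mouths; the middle tube slipped from the grip once and was re-gripped.

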